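Fit out the heating block and dry the flasks

ROBOT

A 6-joint arm with a two-finger parallel gripper is mounted at the origin on the work surface. World frame = base frame: x ahead of the robot, y to its left, z up, the work surface at z = 0. Lengths are in m, angles in rad, forces in N, time in s.
With the tool pointing down it reaches from about 0.375 to 0.975 m from the base axis. Payload 3.8 kg.
Tool frame: the origin (TCP) lies at the very end of the fingers, on their centre line; the grasp point (between the pads) lies 19 mm behind it; z points along the fingers, y is the line along which they close (so a half turn about z gives the same grasp; the last joint's range is limited). The gripper opens to 88 mm and grips with 3 to 60 N. Pads are 18 mm wide; open, the fingers measure 123 mm over their backs; the gripper's body (75 mm by 187 mm) begins 45 mm behind the grasp point.
Start: joints at [1.286, 0.264, 1.604, -0, 1.274, -0.037], TCP at [0.166, 0.654, 0.239] pointing down, gripper open.
Joint ranges: [-2.63, 2.63], [-0.94, 2.18], [0.31, 2.57], [-1.31, 4.45], [0, 2.66], [-2.55, 2.55]. Speed limits (rad/s): [2.57, 2.57, 3.14, 3.14, 3.14, 3.14].

INTERFACE

Orientations are given as a rotation vector (axis times angle).
In Python, from cell import r gives the robot as it stands.
- The arm moves only by the shell command python3 -m creep 'ROWS' [FORCE]. ROWS is text: rows parted by semicolons, each of 7 numbers parted by spaces: the shift along the tool's x, y, z normalised to -1 to 1, where 1 is 25 mm, then the turn, a rotation vector about the tool's x, y, z normalised to -1 to 1, where 1 is 8 degrees, then the closure, from -1 (fully open) to 1 (shut). In form: tx ty tz wx wy wz claw; .... A call has 1 to 10 rows; each row shifts and turns the commanded pose from where the row before left it, along the tool's axes as they then stand; what a row does not reach is not made up. A row lasts 1/8 s, in which the tool goes at most 62.5 mm and 10.7 degrees, less where a joint would pass 70% of its speed; a pose out of reach is approached as far as the arm can. A call with a number of a shift or a turn outside -1 to 1 is refused whole. A call with a gripper value outside its range is refused whole. The fingers move at their own pace and stop on an object; FORCE is the grip in N (left out, the last holds). Time passes only in rows, so rows that do not move let the fingers close. It gives the time, the measured TCP pose, the force, the opening and the grip force at its end, in the units of the state.
- r.sense(): the state, without advancing time (a new reading comes with each control period).
- r.camera(name): name is "side" or "top" or "wrist"; returns (picture, depth): 420x560x3 uint8, red, green, blue; 420x560 float32, m along the optical axis (not along the pixel's ray), 0 where there is no reading.
- r.get_calibration(name): a dict with "intrinsics" (3x3 intrinsics, pixels), "dist" ([k1, k2, p1, p2, k3] as OpenCV has them; the pictures are not rectified), "xyz" and "attitude" of the camera in the world. Camera axes: x right, y down, z forward; pixel columns grow to the right and rows downward; lengths in m; the calibration is good to about 2 mm. A picture is of the moment at which its call begins: read the wrist's pose just before it. get_calibration takes no time and is no camera call; for the wrist camera it gives the pose at the moment of the call.
- r.sign_off(): hands the job in; it is judged then, once.
Trained networks look in the newest picture that a camera, given by its name, has taken for a name from the list of things; names that differ only in an ending like _2 or _b are one class to them, and where a whole thing is asked for, a point or a joint stands for the part that bears it (a point fixed in the world has none). Each returns a list of dicts, best first, with "score" (0 to 1); they miss things now and then, are a little off and sometimes report something else, mostly with a low value. They report only what shows in the picture. A call takes as long as a camera call. They do not tell look-alikes from the thing itself.
- r.look_for(camera, name): "position" ([x, y, z] in m, in world coordinates, good to about 4 mm: the middle of the surface that is visible of it).
The state is a dict: "clock": time; "joints": joint angles; "joint_velocities": joint speeds; "effort": joint torques, N m; "position": TCP position; "tcp_rot": TCP orientation; "contact_force": force on the tool from outside, world axes, zero at the start; "wrist_torque": the same for the moment, N m; "finger_gap": finger opening in m; "grip_force": force on a finger pad.
Only numpy, scipy, OpenCV 4.12 (cv2) and the standard library are available. Lean on these libraries where they do the work, as an engineer would, in place of code of your own. Each camera call takes 0.05 s, during which the arm holds its last target. There are 200 camera calls.

TASK

Get the heating block ready and dry the waiting flasks on it. Fit every insert of the size that belongs in the block's wells, one to a well, fully home with its bowl up and the flat of its head turned to that well's probe hole so that the hole is clear; the smaller look-alike inserts stay where they lie. Stand each waiting flask upright in the bowl of a fitted insert, and when all that is done press the start key; leave the other things on the bench alone.

Things in the scene. Friction and masses are not known exactly. Their poses are not given: they have to be found in the camera images.
- hotplate: a white hotplate, 316 mm long (its y) and 182 mm deep (its x), with an aluminium heating block 100 mm (x) by 300 mm (y), 32 mm thick, on it; fixed. Origin: on the bench below the centre of the block; z up; -x points to the low control panel (top 56 mm up), on the robot's side; the block's top is 112 mm up. Three round wells lie 100 mm apart in a row along y
- well1 (a point): centre of the floor of a well in the block: round pocket 57 mm across, 21 mm deep, mouth in the block's top (112 mm above the bench); axes as hotplate
- probe1 (a point): probe hole of well1: a dark hole 6 mm across in the block's top, 32 mm from the well's centre on the side of the control panel (its -x)
- well2 (a point): centre of the floor of a well in the block: round pocket 57 mm across, 21 mm deep, mouth in the block's top (112 mm above the bench); axes as hotplate
- probe2 (a point): probe hole of well2: a dark hole 6 mm across in the block's top, 32 mm from the well's centre on the side of the control panel (its -x)
- well3 (a point): centre of the floor of a well in the block: round pocket 57 mm across, 21 mm deep, mouth in the block's top (112 mm above the bench); axes as hotplate
- probe3 (a point): probe hole of well3: a dark hole 6 mm across in the block's top, 32 mm from the well's centre on the side of the control panel (its -x)
- insert1: a larger aluminium flask insert, fits the wells: body 54 mm across, 20 mm tall, under a head 64 mm across, 24 mm tall (44 mm in all), 230 g. Bowl 42 mm across, 21 mm deep in the head's face. One side of the head has a flat 27 mm from the axis, level with the body. Origin: centre of the plain end (underside when fitted); z along the axis to the bowl; -x out of the flat
- insert1_flat (a point): middle of the flat on the head of insert1, 32 mm along its z and 27 mm along its -x
- insert2: same as insert1. All inserts start lying on their side on the bench, flat down, axis level (27 mm up), bowl turned away from the robot (to +x) within about 20 degrees. If knocked, one may roll off its flat and lie on the round of its head, bowl end raised by up to 15 degrees
- insert2_flat (a point): middle of the flat on the head of insert2, 32 mm along its z and 27 mm along its -x
- insert3: same as insert1. A flask in a bowl comes to rest with its bottom on the insert's axis, 24 mm along the insert's z
- insert3_flat (a point): middle of the flat on the head of insert3, 32 mm along its z and 27 mm along its -x
- other1: a smaller look-alike insert of another block, to be left where it lies: body 44 mm across, 17 mm tall, head 52 mm across, 37 mm in all, bowl 32 mm across, flat 22 mm from the axis; origin, axes and way of lying as for insert1 and insert2 (axis 22 mm up). None if absent
- other2: a smaller look-alike insert of another block, to be left where it lies: body 44 mm across, 17 mm tall, head 52 mm across, 37 mm in all, bowl 32 mm across, flat 22 mm from the axis; origin, axes and way of lying as for insert1 and insert2 (axis 22 mm up). None if absent
- flask1: round-bottomed glass flask with a stir bar in it: ball 41 mm across, straight neck 22 mm across from 42 to 72 mm up, lip 26 mm across, 78 mm tall, 60 g. Origin: bottom of the ball; z up the neck. Starts upright in a cork ring, one of three 78 mm apart on a low stand on the robot's side of the hotplate (rings 68 mm across, tops 32 mm and the flask's bottom 25.5 mm above the bench). None if absent
- flask2: same as flask1
- flask3: same as flask1
- start (a joint): the start key: 0 up, 0.006 m fully pressed; a spring brings it back; 4 N press it fully down
- start_top (a point): centre of the top of the start key, a white round key 26 mm across in the middle of the control panel, 92 mm from the row of wells; it is pressed straight down by 6 mm
- reagent: bystander: amber bottle 72 mm across, 130 mm tall; origin at its underside
- salt_jar: bystander: white jar 60 mm across, 75 mm tall; origin at its underside
- spatula: bystander: slim steel lab spatula 170 mm long lying flat, along its x
Things that resemble listed ones, but are neither listed nor needed, are in the scene too. Leave any black or orange look-alike of the flask1 alone.

How it is judged:
By the outcome, as a careful person would: the job done as asked, in the order asked, and still so for the second after the job is handed in, with the robot touching nothing.
Of flask1, flask2, flask3 only 2 to 3 are there at a start; the rules pass over those that are not, and their reading is None.
Of other1, other2 only 1 to 2 are there at a start; the rules pass over those that are not, and their reading is None.
At some moment in a run one of insert1, insert2, insert3 may be knocked a few centimetres aside while the robot is not near it.
It also fails if it takes over 210 s, if anything falls off the work surface, if the arm or the gripper's body presses on something with over 40 N, if the wrist force passes 120 N, or if a joint passes its speed limit or range.

## Working session

There is one attempt and no reset: what is moved stays moved. The work goes in short steps, Python scripts to look and compute and a shell command to move; the robot and the scene stay as the last step left them, time stands still between calls to the robot, and variables do not carry over. Pictures are saved under pics/ and viewed, at most 14 in all, crops included, and the job is handed in when it is done.

```bash
ls; mkdir -p pics; python3 - <<'E'
from cell import r
import cv2,numpy as np
s=r.sense();print({k:np.round(v,3).tolist() for k,v in s.items()})
for c in("top","side"):
    p,d=r.camera(c);cv2.imwrite(f"pics/{c}0.png",cv2.cvtColor(p,cv2.COLOR_RGB2BGR));np.save(f"pics/{c}0d.npy",d)
    k=r.get_calibration(c);print(c,{a:np.round(b,4).tolist() for a,b in k.items()})
    for n in("insert1","insert1_flat","other1","flask1","start_top","well1","probe1","hotplate","reagent","salt_jar","spatula"):
        print(n,[(np.round(o["position"],3).tolist(),round(o["score"],2)) for o in r.look_for(c,n)])
E
```

```text
pics
{'clock': 0.0, 'joints': [1.286, 0.265, 1.605, 0.0, 1.274, -0.037], 'joint_velocities': [0.0, -0.001, -0.001, -0.002, 0.0, 0.001], 'effort': [-0.0, -50.211, -35.688, 0.073, 0.029, -0.0], 'position': [0.165, 0.654, 0.237], 'tcp_rot': [-0.388, -3.117, 0.003], 'contact_force': [0.052, -0.489, -0.777], 'wrist_torque': [0.025, -0.004, 0.035], 'grip_force': 0.0, 'finger_gap': 0.088}
top {'intrinsics': [[417.2795, 0.0, 279.199], [0.0, 417.2795, 212.1701], [0.0, 0.0, 1.0]], 'dist': [-0.0767, 0.0, 0.0, 0.0, 0.0], 'xyz': [0.4459, -0.0628, 1.23], 'attitude': [-2.1784, 2.1508, -0.1298]}
insert1 [([0.616, -0.166, 0.05], 0.91), ([0.467, -0.175, 0.052], 0.9), ([0.49, -0.448, 0.05], 0.69)]
insert1_flat [([0.467, -0.176, 0.056], 0.71), ([0.588, 0.166, 0.09], 0.55)]
other1 [([0.609, -0.298, 0.04], 0.79), ([0.497, -0.293, 0.039], 0.58)]
flask1 [([0.419, 0.197, 0.066], 0.76), ([0.313, 0.15, 0.039], 0.71), ([0.426, 0.274, 0.066], 0.7), ([0.375, 0.021, 0.035], 0.69), ([0.423, 0.114, 0.08], 0.51), ([0.615, -0.167, 0.05], 0.51)]
start_top []
well1 [([0.586, 0.165, 0.097], 0.98)]
probe1 [([0.58, 0.162, 
[... 644 characters left out ...]
6], 0.33)]
other1 [([0.494, -0.306, 0.044], 0.67), ([0.606, -0.308, 0.038], 0.66), ([0.581, 0.106, 0.075], 0.54)]
flask1 [([0.421, 0.192, 0.076], 0.8), ([0.367, 0.018, 0.04], 0.78), ([0.416, 0.277, 0.07], 0.64), ([0.42, 0.113, 0.067], 0.53), ([0.313, 0.143, 0.04], 0.52)]
start_top [([0.577, 0.107, 0.086], 0.48), ([0.529, 0.165, 0.076], 0.44)]
well1 [([0.58, 0.108, 0.08], 0.75)]
probe1 [([0.58, 0.108, 0.08], 0.92), ([0.611, -0.175, 0.048], 0.73)]
hotplate [([0.574, 0.11, 0.079], 0.96)]
reagent [([0.796, 0.09, 0.072], 0.79), ([0.46, -0.192, 0.051], 0.56), ([0.422, 0.193, 0.078], 0.3)]
salt_jar [([0.77, 0.203, 0.052], 0.89)]
spatula [([0.765, -0.017, 0.01], 0.6), ([0.468, -0.191, 0.054], 0.21)]
```

View pics/top0.png

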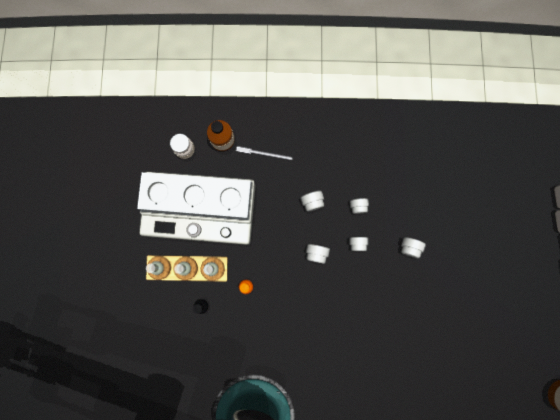

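View pics/side0.png

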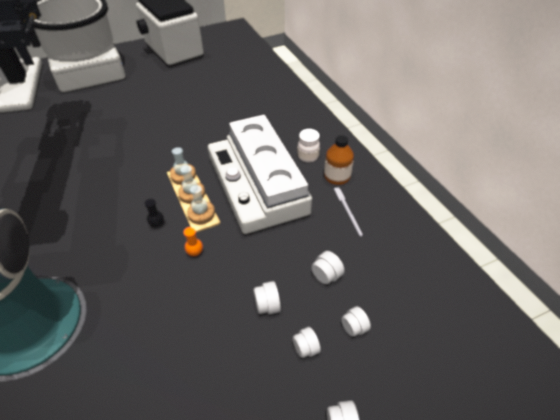

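The top view shows the block's wells at about (158,192), (194,196) and (230,199), with the start key at (193,229). Three clear flasks stand in the rings at (157–212,268). The large inserts are at (313,200), (317,253) and (413,247), and the small ones at (359,206) and (359,244). The side view agrees, and the black and orange flasks stand apart from the rings.

```bash
cat > h.py <<'E'
from cell import r
import cv2,numpy as np
from scipy.spatial.transform import Rotation as Rn
def T(k): return Rn.from_rotvec(k["attitude"]).as_matrix() if np.size(k["attitude"])==3 else np.array(k["attitude"]), np.array(k["xyz"])
def shot(c,name=None):
    k=r.get_calibration(c);p,d=r.camera(c)
    if name: cv2.imwrite(f"pics/{name}.png",cv2.cvtColor(p,cv2.COLOR_RGB2BGR))
    return p,d,k
def cloud(d,k):
    v,u=np.mgrid[:d.shape[0],:d.shape[1]]
    n=cv2.undistortPoints(np.stack([u,v],-1).reshape(-1,1,2).astype(float),np.array(k["intrinsics"]),np.array(k["dist"])).reshape(*d.shape,2)
    R,t=T(k);P=np.dstack([n*d[...,None],d])@R.T+t
    P[d<=0]=np.nan;return P
def onplane(uv,k,z):
    n=cv2.undistortPoints(np.array(uv,float).reshape(-1,1,2),np.array(k["intrinsics"]),np.array(k["dist"])).reshape(-1,2)
    R,t=T(k);D=np.c_[n,np.ones(len(n))]@R.T
    return t+D*((z-t[2])/D[:,2])[:,None]
def pix(X,k):
    R,t=T(k);return cv2.projectPoints((np.atleast_2d(X)-t)@R,np.zeros(3),np.zeros(3),np.array(k["intrinsics"]),np.array(k["dist"]))[0].reshape(-1,2)
def lying(P,near,rad=.06):
    "lying insert: blob above bench near a point -> centre, axis yaw, height"
    m=(np.hypot(P[...,0]-near[0],P[...,1]-near[1])<rad)&(P[...,2]>.012)
    Q=P[m];rect=cv2.minAreaRect((Q[:,:2]*1000).astype(np.float32))
    return Q,rect
E
python3 - <<'E'
from h import *
P,Q=[],[]
for c in("top","side"):
    p,d,k=shot(c);P=cloud(d,k)
    m=(np.abs(P[...,2]-.112)<.008)&(np.abs(P[...,0]-.59)<.12)&(np.abs(P[...,1]-.165)<.2)
    B=P[m];print(c,"block z",np.median(B[:,2]),cv2.minAreaRect((B[:,:2]*1000).astype(np.float32)),len(B))
    for n in((.616,-.166),(.467,-.178),(.49,-.447),(.609,-.3),(.496,-.297)):
        q,rc=lying(P,n);print(n,len(q),np.round(q[:,2].max(),3),[np.round(x,0) for x in rc],np.round(np.median(q[:,:2],0),3))
p,d,k=shot("wrist");R,t=T(k);s=r.sense();Rt=Rn.from_rotvec(s["tcp_rot"]).as_matrix()
print("cam in tool",Rt.T@(t-s["position"]),(Rt.T@R).round(3).tolist(),k["intrinsics"][0],k["dist"])
E
```

```text
top block z 0.11144558223118128 ((620.126708984375, 166.3296661376953), (302.13543701171875, 101.42485046386719), 86.01582336425781) 3082
(0.616, -0.166) 335 0.063 [array([ 617., -166.]), array([45., 64.]), np.float64(17.0)] [ 0.616 -0.163]
(0.467, -0.178) 326 0.062 [array([ 465., -178.]), array([63., 44.]), np.float64(79.0)] [ 0.467 -0.176]
(0.49, -0.447) 345 0.063 [array([ 487., -453.]), array([61., 45.]), np.float64(70.0)] [ 0.487 -0.447]
(0.609, -0.3) 215 0.053 [array([ 605., -301.]), array([37., 47.]), np.float64(6.0)] [ 0.606 -0.298]
(0.496, -0.297) 212 0.051 [array([ 495., -298.]), array([50., 35.]), np.float64(89.0)] [ 0.496 -0.294]
side block z 0.11174536658945944 ((620.7855834960938, 166.72921752929688), (307.6552734375, 101.51013946533203), 86.10205841064453) 2563
(0.616, -0.166) 693 0.062 [array([ 618., -167.]), array([46., 64.]), np.float64(17.0)] [ 0.615 -0.176]
(0.467, -0.178) 666 0.062 [array([ 465., -183.]), array([59., 44.]), np.float64(79.0)] [ 0.464 -0.193]
(0.49, -0.447) 488 0.062 [array([ 490., -443.]), array([37., 47.]), np.float64(66.0)] [ 0.489 -0.446]
(0.609, -0.3) 544 0.05 [array([ 605., -304.]), array([38., 51.]), np.float64(5.0)] [ 0.603 -0.31 ]
(0.496, -0.297) 551 0.05 [array([ 495., -301.]), array([52., 38.]), np.float64(89.0)] [ 0.494 -0.308]
cam in tool [ 7.72762474e-02 -6.83450454e-05 -1.45379569e-01] [[-0.0, -0.954, -0.299], [1.0, -0.001, 0.0], [-0.001, -0.299, 0.954]] [338.40785474   0.         278.4740647 ] [-0.04043823  0.          0.          0.          0.        ]
```

```bash
cat >> h.py <<'E'
def down(az,tilt=0):
    "tool down, tool y at azimuth az deg, tilted by tilt deg about tool y (+: fingers swing to tool x)"
    a=np.radians(az);y=np.array([np.cos(a),np.sin(a),0]);z=np.array([0,0,-1.]);x=np.cross(y,z)
    return np.c_[x,y,z]@Rn.from_rotvec([0,np.radians(tilt),0]).as_matrix()
def plan(pos,R1,grasp=False):
    s=r.sense();R0=Rn.from_rotvec(s["tcp_rot"]).as_matrix()
    if grasp: pos=np.array(pos)+.019*R1[:,2]
    print("turn",np.round(Rn.from_matrix(R0.T@R1).as_rotvec(degrees=True)/8,2),"then shift",np.round(R1.T@(np.array(pos)-s["position"])/.025,2),"| or shift now",np.round(R0.T@(np.array(pos)-s["position"])/.025,2))
E
python3 - <<'E'
from h import *
plan([.64,.165,.30],down(-94))
E
for i in 1 2; do python3 -m creep '0 0 -0.3 0 0 1 -1;0 0 -0.3 0 0 1 -1;0 0 -0.3 0 0 1 -1;0 0 -0.3 0 0 1 -1;0 0 0 0 0 1 -1;0 0 0 0 0 1 -1;0 0 0 0 0 1 -1;0 0 0 0 0 1 -1;0 0 0 0 0 1 -1;0 0 0 0 0 1 -1' 40; done
python3 - <<'E'
from h import *
plan([.64,.165,.30],down(-94))
print(r.sense()["joints"])
E
```

```text
turn [ 0.   -0.   21.23] then shift [20.3  18.2  -2.45] | or shift now [-23.2  -14.32  -2.45]
clock: 2.6
position: [0.1655, 0.6544, 0.2687]
tcp_rot: [2.306, 2.133, -0.0]
contact_force: [-0.1, -0.5, -0.3]
finger_gap: 0.0879
grip_force: 0.0
clock: 3.85
position: [0.2084, 0.6377, 0.2961]
tcp_rot: [-3.095, -0.299, 0.086]
contact_force: [0.2, 0.3, -0.7]
finger_gap: 0.088
grip_force: 0.0
turn [-0.21  0.4   1.88] then shift [18.54 17.66 -0.15] | or shift now [13.28 21.83 -1.63]
[1.18577196 0.22522311 1.54787502 0.06438903 1.36723652 2.55118659]
```

```bash
for i in 1 2; do python3 -m creep '0.6 1 -0.07 0 0 0 -1;0.6 1 -0.07 0 0 0 -1;0.6 1 -0.07 0 0 0 -1;0.6 1 -0.07 0 0 0 -1;0.6 1 -0.07 0 0 0 -1;0.6 1 -0.07 0 0 0 -1;0.6 1 -0.07 0 0 0 -1;0.6 1 -0.07 0 0 0 -1;0.6 1 -0.07 0 0 0 -1;0.6 1 -0.07 0 0 0 -1' | tail -0; done; python3 -m creep '0 0 0 -0.1 0.2 0.94 -1;0 0 0 -0.1 0.2 0.94 -1'
python3 - <<'E'
from h import *
plan([.64,.165,.30],down(-94));print(r.sense()["joints"].round(2))
p,d,k=shot("wrist","w1");np.save("pics/w1.npy",d)
import pickle;pickle.dump(k,open("pics/w1k","wb"))
P=cloud(d,k);m=(np.abs(P[...,2]-.112)<.008)&(np.abs(P[...,0]-.62)<.1)&(np.abs(P[...,1]-.165)<.2)
B=P[m];print(np.median(B[:,2]),cv2.minAreaRect((B[:,:2]*1000).astype(np.float32)))
E
```

```text
clock: 6.6
position: [0.6006, 0.202, 0.2982]
tcp_rot: [3.139, -0.121, 0.002]
contact_force: [-0.1, 0.7, -0.7]
finger_gap: 0.088
grip_force: 0.0
turn [ 0.01 -0.01 -0.05] then shift [ 1.68  1.37 -0.07] | or shift now [ 1.69  1.36 -0.07]
[ 0.29  0.16  1.62 -0.    1.36  1.93]
0.11129798408551644 ((621.3101196289062, 166.56903076171875), (301.35986328125, 100.29579162597656), 86.02478790283203)Exception ignored on flushing sys.stdout:
BrokenPipeError: [Errno 32] Broken pipe
Exception ignored on flushing sys.stdout:
BrokenPipeError: [Errno 32] Broken pipe
```

View pics/w1.png

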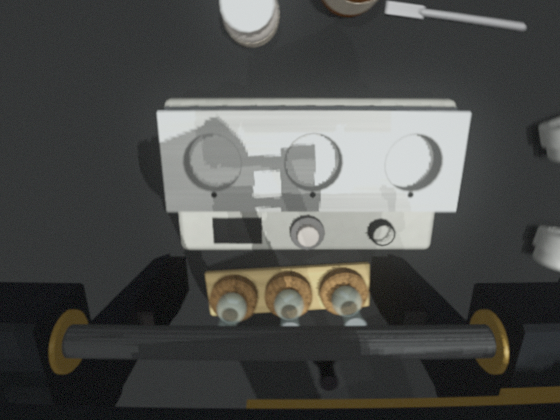

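```bash
python3 - <<'E'
from h import *
import pickle
k=pickle.load(open("pics/w1k","rb"));g=cv2.imread("pics/w1.png",0);d=np.load("pics/w1.npy");P=cloud(d,k)
for u,v in((213,195),(312,195),(410,195)):
    w=g[v-8:v+9,u-8:u+9].astype(float);m=np.clip(np.median(w)-25-w,0,None);yy,xx=np.mgrid[-8:9,-8:9]
    c=(u+(m*xx).sum()/m.sum(),v+(m*yy).sum()/m.sum());print("probe",np.round(c,1),onplane([c],k,.112).round(4))
for u,v in((213,161),(312,161),(411,161)):
    # mouth rim: outer boundary of pixels below the top
    m=(P[...,2]<.1075).astype(np.uint8);m[:, :max(0,u-40)]=0;m[:,u+40:]=0;m[:v-36]=0;m[v+31:]=0
    n,L,st,ce=cv2.connectedComponentsWithStats(m);l=L[v,u];c=max(cv2.findContours((L==l).astype(np.uint8),0,cv2.CHAIN_APPROX_NONE)[0],key=len).reshape(-1,2)
    X=onplane(c,k,.112)[:,:2]*1000;(cx,cy),(a,b),_=cv2.fitEllipse(X.astype(np.float32));print("well",round(cx,1),round(cy,1),round(a,1),round(b,1))
for nm,(u,v) in dict(key=(308,234),f1=(232,312),f2=(290,305),f3=(347,302)).items(): print(nm,P[v-2:v+3,u-2:u+3].reshape(-1,3).mean(0).round(3))
E
```

```text
probe [213.8 194. ] [[0.5975 0.2679 0.112 ]]
probe [312.2 194.4] [[0.5894 0.1687 0.112 ]]
probe [410.2 190.2] [[0.5862 0.0691 0.112 ]]
well 629.0 265.7 54.6 55.4
well 622.2 166.7 54.9 55.2
well 615.1 68.3 54.1 54.7
key [0.533 0.173 0.077]
f1 [0.43  0.275 0.069]
f2 [0.431 0.2   0.063]
f3 [0.43  0.127 0.064]
```

```bash
python3 - <<'E'
from h import *
R=down(-73,-45);plan([.6266,-.164,.16],R,1);print(down(-73,-45).T@[0,0,-1])
plan([.6266,-.164,.16],down(-94))
E
```

```text
turn [-1.05 -5.57 -2.56] then shift [ 1.6  14.33  6.99] | or shift now [ 1.72 14.72  6.09]
[0.70710678 0.         0.70710678]
turn [ 0.01 -0.01 -0.07] then shift [ 2.09 14.55  5.54] | or shift now [ 2.22 14.53  5.55]
```

```bash
python3 -m creep '0.1 1 0 0 0 0 -1;0.1 1 0 0 0 0 -1;0.1 1 0 0 0 0 -1;0.1 1 0 0 0 0 -1;0.1 1 0 0 0 0 -1;0.1 1 0 0 0 0 -1;0.1 1 0 0 0 0 -1;0.1 1 0 0 0 0 -1;0.1 1 0 0 0 0 -1;0.1 1 0 0 0 0 -1' >/dev/null; python3 -m creep '0.1 1 0 0 0 0 -1;0.1 1 0 0 0 0 -1;0.1 1 0 0 0 0 -1;0.1 1 0 0 0 0 -1;0 0 0 -0.18 -0.93 -0.43 -1;0 0 0 -0.18 -0.93 -0.43 -1;0 0 0 -0.18 -0.93 -0.43 -1;0 0 0 -0.18 -0.93 -0.43 -1;0 0 0 -0.18 -0.93 -0.43 -1;0 0 0 -0.18 -0.93 -0.43 -1'; python3 -m creep '0 0 0 0 0 0 -1;0 0 0 0 0 0 -1' >/dev/null
python3 - <<'E'
from h import *
p,d,k=shot("top");P=cloud(d,k);p,d,k=shot("side");P2=cloud(d,k)
for n in((.616,-.166),(.467,-.178),(.49,-.447)):
  for Q in(P,P2):
    q,rc=lying(Q,n);print(n,len(q),[np.round(x,0) for x in rc])
R=down(-73,-45);plan([.6266,-.164,.16],R,1);plan([.6266,-.164,.029],R,1);print(r.sense()["joints"].round(2))
E
```

```text
clock: 9.15
position: [0.6107, -0.1489, 0.2986]
tcp_rot: [2.76, 0.435, -1.154]
contact_force: [0.7, -0.2, 0.1]
finger_gap: 0.0879
grip_force: 0.0
(0.616, -0.166) 919 [array([ 637., -165.]), array([89., 91.]), np.float64(45.0)]
(0.616, -0.166) 1849 [array([ 633., -161.]), array([ 84., 104.]), np.float64(4.0)]
(0.467, -0.178) 328 [array([ 465., -178.]), array([62., 44.]), np.float64(79.0)]
(0.467, -0.178) 661 [array([ 465., -183.]), array([60., 45.]), np.float64(79.0)]
(0.49, -0.447) 349 [array([ 487., -452.]), array([60., 45.]), np.float64(70.0)]
(0.49, -0.447) 487 [array([ 490., -443.]), array([37., 47.]), np.float64(67.0)]
turn [ 0.07 -0.    0.05] then shift [4.29 0.75 4.4 ] | or shift now [4.28 0.74 4.41]
turn [ 0.07 -0.    0.05] then shift [8.   0.75 8.1 ] | or shift now [7.99 0.73 8.12]
[-0.12  0.61  1.2  -0.34  2.05  1.1 ]
```

```bash
python3 -m creep '0.6 0.09 0.6 0 0 0 -1;0.6 0.09 0.6 0 0 0 -1;0.6 0.09 0.6 0 0 0 -1;0.6 0.09 0.6 0 0 0 -1;0.6 0.09 0.6 0 0 0 -1;0.6 0.09 0.6 0 0 0 -1;0.6 0.09 0.6 0 0 0 -1;0 0 0 0 0 0 -1'
python3 - <<'E'
from h import *
p,d,k=shot("wrist","w2");P=cloud(d,k)
q,rc=lying(P,(.617,-.166),.05);print(len(q),q[:,2].max(),rc)
R=down(-73,-45);plan([.6266,-.164,.028],R,1)
E
```

```text
clock: 10.5
position: [0.6133, -0.1641, 0.1474]
tcp_rot: [2.761, 0.431, -1.155]
contact_force: [-0.0, -0.3, -0.0]
finger_gap: 0.0882
grip_force: 0.0
10395 0.17487733214049953 ((619.5108032226562, -165.31454467773438), (47.69049072265625, 99.10535430908203), 19.752351760864258)
turn [0.06 0.04 0.06] then shift [3.76 0.14 3.84] | or shift now [3.78 0.14 3.82]
```

View pics/w2.png

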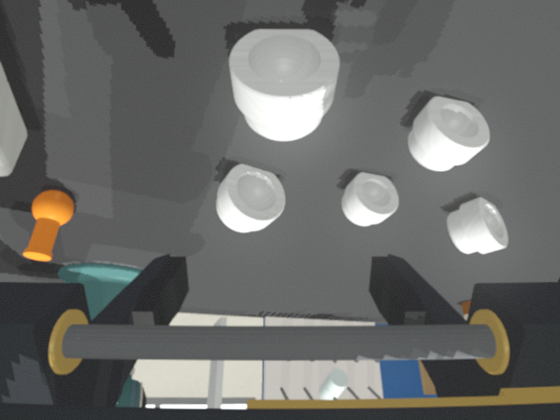

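The insert sits centred between the fingers at (285,80), bowl towards the camera and flat on the bench, so I'll descend and grip.

```bash
python3 -m creep '0.63 0.02 0.64 0 0 0 -1;0.63 0.02 0.64 0 0 0 -1;0.63 0.02 0.64 0 0 0 -1;0.63 0.02 0.64 0 0 0 -1;0.63 0.02 0.64 0 0 0 -1;0.63 0.02 0.64 0 0 0 -1;0 0 0 0 0 0 -1;0 0 0 0 0 0 1;0 0 0 0 0 0 1;0 0 0 0 0 0 1' 40;python3 -m creep '0 0 0 0 0 0 1;0 0 0 0 0 0 1;0 0 0 0 0 0 1;0 0 0 0 0 0 1' 40
```

```text
clock: 11.8
position: [0.6149, -0.1676, 0.0166]
tcp_rot: [2.763, 0.429, -1.146]
contact_force: [0.4, 0.4, 1.8]
finger_gap: 0.0636
grip_force: 40.0
clock: 12.3
position: [0.6149, -0.1676, 0.0166]
tcp_rot: [2.762, 0.43, -1.147]
contact_force: [2.7, 1.4, 4.2]
finger_gap: 0.0633
grip_force: 40.0
```

```bash
python3 -m creep '-0.35 0 -0.35 0 0 0 1;-0.7 0 -0.7 0 0 0 1;-0.7 0 -0.7 0 0 0 1;-0.7 0 -0.7 0 0 0 1;-0.7 0 -0.7 0 0 0 1;0 0 0 0 0 0 1' ;python3 -m creep '0 0 0 0 1 0 1;0 0 0 0 1 0 1;0 0 0 0 1 0 1;0 0 0 0 1 0 1;0 0 0 0 1 0 1;0 0 0 0 1 0 1;0 0 0 0 1 0 1;0 0 0 0 1 0 1;0 0 0 0 1 0 1;0 0 0 0 1 0 1'
python3 -m creep '0 0 0 0 1 0 1;0 0 0 0 0.2 0 1;0 0 0 0 0 0 1;0 0 0 0 0 0 1'
python3 - <<'E'
from h import *
plan([.61,-.14,.034],down(-73,45),1);print(r.sense()["joints"].round(2))
shot("side","s3");shot("wrist","w3")
E
```

```text
clock: 13.05
position: [0.6161, -0.1677, 0.1303]
tcp_rot: [2.764, 0.428, -1.14]
contact_force: [1.3, 0.4, -3.1]
finger_gap: 0.0633
grip_force: 40.0
clock: 14.3
position: [0.6129, -0.1662, 0.1257]
tcp_rot: [-2.881, -0.452, -0.891]
contact_force: [-0.3, 1.4, -3.4]
finger_gap: 0.0641
grip_force: 40.0
clock: 14.8
position: [0.6142, -0.1652, 0.1259]
tcp_rot: [-2.79, -0.44, -1.081]
contact_force: [0.1, 0.2, -1.3]
finger_gap: 0.0637
grip_force: 40.0
turn [-0.11  0.32  0.07] then shift [-2.5  -1.01  3.45] | or shift now [-2.33 -0.98  3.58]
[-0.59  0.09  2.23  1.11  0.64 -0.2 ]
```

View pics/s3.png

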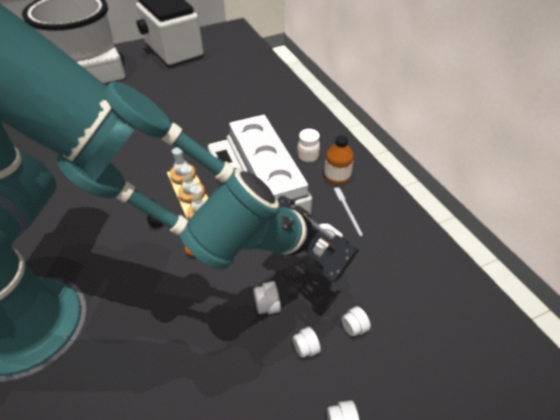

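```bash
python3 -m creep '0 0 0 -0.11 0.32 0.07 1;-0.5 -0.2 0.66 0 0 0 1;-0.5 -0.2 0.66 0 0 0 1;-0.5 -0.2 0.66 0 0 0 1;-0.5 -0.2 0.66 0 0 0 1;-0.45 -0.2 0.61 0 0 0 1;0 0 0 0 0 0 1;0 0 0 0 0 0 1'; python3 -m creep '0.05 0 0.05 0 0 0 1;0 0 0 0 0 0 1'
python3 - <<'E'
from h import *
plan([.61,-.14,.034],down(-73,45),1);print(r.sense()["joints"].round(2))
E
```

```text
clock: 15.9
position: [0.6213, -0.1376, 0.0261]
tcp_rot: [-2.771, -0.415, -1.15]
contact_force: [0.1, -0.2, -1.5]
finger_gap: 0.0636
grip_force: 40.0
clock: 16.15
position: [0.623, -0.1374, 0.0265]
tcp_rot: [-2.772, -0.415, -1.151]
contact_force: [0.6, 0.6, -2.8]
finger_gap: 0.0634
grip_force: 40.0
turn [ 0.01 -0.01  0.01] then shift [-0.16 -0.05  0.17] | or shift now [-0.16 -0.05  0.17]
[-0.54  0.28  2.3   1.61  0.55 -0.71]
```

```bash
for i in 1; do python3 -m creep '-0.1 0 0.1 0 0 0 1;0 0 0 0 0 0 1'; python3 -m creep '-0.05 0 0.05 0 0 0 1;0 0 0 0 0 0 1';  python3 -m creep '-0.03 0 0.03 0 0 0 1;0 0 0 0 0 0 1'; python3 -m creep '-0.03 0 0.03 0 0 0 1;0 0 0 0 0 0 1'; done | egrep 'pos|contact'
```

```text
position: [0.622, -0.1368, 0.0215]
contact_force: [-0.6, 0.0, -2.5]
position: [0.6221, -0.1368, 0.0197]
contact_force: [-0.6, -0.0, -2.8]
position: [0.6222, -0.1368, 0.0188]
contact_force: [-0.4, 0.7, -2.1]
position: [0.6225, -0.1368, 0.0183]
contact_force: [-0.6, 0.9, -0.7]
```

```bash
(python3 -m creep '-0.03 0 0.03 0 0 0 1;0 0 0 0 0 0 1'; python3 -m creep '-0.03 0 0.03 0 0 0 1;0 0 0 0 0 0 1') | egrep 'pos|contact'
python3 -m creep '0 0 0 0 0 0 0.3;0 0 0 0 0 0 0;0 0 0 0 0 0 -0.5;0 0 0 0 0 0 -1;0 0 0 0 0 0 -1;0 0 0 0 0 0 -1;0 0 -0.3 0 0 0 -1;0 0 -0.6 0 0 0 -1;0 0 -1 0 0 0 -1;0 0 -1 0 0 0 -1'
python3 -m creep '0 0 -1 0 0 0 -1;0.7 0 -0.7 0 0 0 -1;0.7 0 -0.7 0 0 0 -1;0.7 0 -0.7 0 0 0 -1;0.7 0 -0.7 0 0 0 -1;0 0 0 0 0 0 -1;0 0 0 0 0 0 -1;0 0 0 0 0 0 -1' 
python3 - <<'E'
from h import *
plan([.61,-.14,.20],down(-73),0);print(r.sense()["joints"].round(2))
E
```

```text
position: [0.6229, -0.1368, 0.0182]
contact_force: [-5.0, 1.0, 7.3]
position: [0.6234, -0.1367, 0.0182]
contact_force: [-9.9, 1.4, 13.4]
clock: 18.9
position: [0.5724, -0.1518, 0.0674]
tcp_rot: [-2.772, -0.414, -1.148]
contact_force: [-0.6, 0.4, -0.3]
finger_gap: 0.0881
grip_force: 0.0
clock: 19.9
position: [0.5554, -0.1564, 0.1819]
tcp_rot: [-2.771, -0.413, -1.145]
contact_force: [-0.3, 0.4, -0.2]
finger_gap: 0.0879
grip_force: 0.0
turn [-0.01 -5.62 -0.01] then shift [ 2.28  0.01 -0.72] | or shift now [2.12 0.01 1.1 ]
[-0.67 -0.11  2.32  1.05  0.73 -0.14]
```

```bash
python3 -m creep '0 0 0 0 -0.94 0 -1;0 0 0 0 -0.94 0 -1;0 0 0 0 -0.94 0 -1;0 0 0 0 -0.94 0 -1;0 0 0 0 -0.94 0 -1;0 0 0 0 -0.94 0 -1;0.8 0 0 0 0 0 -1;0.8 0 0 0 0 0 -1;0 0 0 0 0 0 -1;0 0 0 0 0 0 -1'
cat >> h.py <<'E'
def standing(near,c="wrist",name=None,ztop=.044,rad=.06):
    "upright insert: top ring at ztop -> centre of head circle, flat azimuth"
    p,d,k=shot(c,name);P=cloud(d,k)
    m=(np.hypot(P[...,0]-near[0],P[...,1]-near[1])<rad)&(np.abs(P[...,2]-ztop)<.006)
    Q=P[m][:,:2]*1000;h=cv2.convexHull(Q.astype(np.float32)).reshape(-1,2).astype(float)
    from scipy.optimize import least_squares
    def sd(v,X):
        q=X-v[:2];a=np.arctan2(q[:,1],q[:,0]);return np.minimum(np.hypot(*q.T)-32,1e9)
    # boundary model: max(|q|-32, q.n-27)=0
    H=np.concatenate([h[i]+(h[(i+1)%len(h)]-h[i])*np.linspace(0,1,6)[:-1,None] for i in range(len(h))])
    best=None
    for a0 in np.arange(0,2*np.pi,.3):
        f=lambda v:np.maximum(np.hypot(*(H-v[:2]).T)-32,(H-v[:2])@[np.cos(v[2]),np.sin(v[2])]-27)
        o=least_squares(f,[*H.mean(0),a0],loss="soft_l1")
        if best is None or o.cost<best.cost:best=o
    print(c,"standing: centre",best.x[:2].round(1),"flat az",round(np.degrees(best.x[2])%360,1),"rms",round(float(np.sqrt((best.fun**2).mean())),2),"z",round(float(np.median(P[m][:,2])),4),len(Q));return best.x
E
python3 - <<'E'
from h import *
standing((.63,-.13),"wrist","w4");standing((.63,-.13),"top");standing((.63,-.13),"side")
print(r.sense()["joints"].round(2),r.sense()["position"])
E
```

```text
clock: 21.15
position: [0.5938, -0.1454, 0.1833]
tcp_rot: [-3.107, -0.463, 0.003]
contact_force: [0.5, 0.1, -0.3]
finger_gap: 0.0881
grip_force: 0.0
wrist standing: centre [ 613.8 -139.7] flat az 17.1 rms 0.14 z 0.0432 2493
top standing: centre [ 613.1 -140.9] flat az 129.0 rms 3.97 z 0.0432 16
side standing: centre [ 612.6 -141.2] flat az 20.3 rms 0.69 z 0.0435 362
[-0.28  0.19  1.8  -0.    1.15  0.99] [ 0.5937597  -0.14561406  0.18371447]
```

View pics/w4.png

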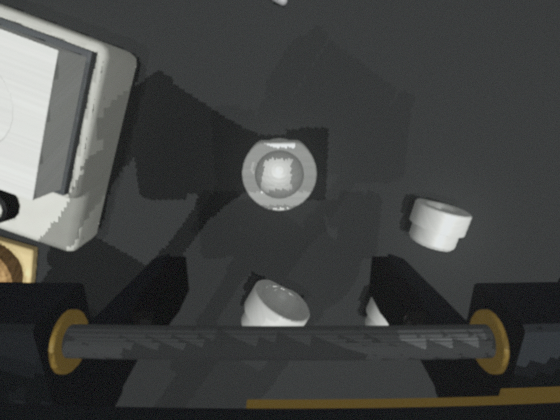

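The picture shows the insert standing upright at (279,174) with its flat away from the robot. Next I'll regrasp it from above.

```bash
python3 - <<'E'
from h import *
plan([.6138,-.1397,.0235],down(-73))
E
```

```text
turn [ 0.    0.01 -0.01] then shift [0.84 0.01 6.41] | or shift now [0.85 0.01 6.41]
```

```bash
python3 -m creep '0.84 0.01 0 0 0 0 -1;0 0 1 0 0 0 -1;0 0 1 0 0 0 -1;0 0 1 0 0 0 -1;0 0 1 0 0 0 -1;0 0 1 0 0 0 -1;0 0 0.8 0 0 0 -1;0 0 0.61 0 0 0 -1;0 0 0 0 0 0 -1;0 0 0 0 0 0 -1';python3 -m creep '0 0 0 0 0 0 1;0 0 0 0 0 0 1;0 0 0 0 0 0 1;0 0 0 0 0 0 1;0 0 0 0 0 0 1;0 0 0 0 0 0 1' 45
python3 -m creep '0 0 -0.4 0 0 0 1;0 0 -1 0 0 0 1;0 0 -1 0 0 0 1;0 0 -1 0 0 0 1;0 0 -1 0 0 0 1;0 0 -1 0 0 0 1;0 0 -1 0 0 0 1;0 0 0 0 0 0 1'
python3 - <<'E'
from h import *
plan([.6145,.068,.18],down(86));print(r.sense()["joints"])
E
```

```text
clock: 22.55
position: [0.6151, -0.1397, 0.0241]
tcp_rot: [3.106, 0.464, -0.001]
contact_force: [-0.4, -0.8, 1.4]
finger_gap: 0.0879
grip_force: 0.0
clock: 23.3
position: [0.6148, -0.1396, 0.024]
tcp_rot: [3.106, 0.464, -0.001]
contact_force: [-1.6, 1.1, 5.0]
finger_gap: 0.0635
grip_force: 45.0
clock: 24.3
position: [0.6159, -0.1398, 0.1854]
tcp_rot: [3.105, 0.464, 0.003]
contact_force: [0.7, -0.1, -1.9]
finger_gap: 0.0637
grip_force: 45.0
turn [  0.02   0.02 -19.88] then shift [0.64 8.29 0.22] | or shift now [ 2.37 -7.97  0.2 ]
[-2.61970559e-01  2.18558817e-01  1.76024314e+00 -1.29363942e-03
  1.16011029e+00  1.01292041e+00]
```

```bash
python3 -m creep '0.24 -0.8 0 0 0 0 1;0.24 -0.8 0 0 0 0 1;0.24 -0.8 0 0 0 0 1;0.24 -0.8 0 0 0 0 1;0.24 -0.8 0 0 0 0 1;0.24 -0.8 0 0 0 0 1;0.24 -0.8 0 0 0 0 1;0.24 -0.8 0 0 0 0 1;0.24 -0.8 0 0 0 0 1;0.24 -0.8 0 0 0 0 1' >/dev/null
for i in 1 2; do python3 -m creep '0 0 0 0 0 -0.99 1;0 0 0 0 0 -0.99 1;0 0 0 0 0 -0.99 1;0 0 0 0 0 -0.99 1;0 0 0 0 0 -0.99 1;0 0 0 0 0 -0.99 1;0 0 0 0 0 -0.99 1;0 0 0 0 0 -0.99 1;0 0 0 0 0 -0.99 1;0 0 0 0 0 -0.99 1' > /tmp/o; done; python3 -m creep '0 0 0 0 0 0 1;0 0 0 0 0 0 1'
python3 - <<'E'
from h import *
plan([.6145,.068,.18],down(86));print(r.sense()["joints"])
p,d,k=shot("wrist","w5");P=cloud(d,k);B=P[(np.abs(P[...,2]-.112)<.008)&(np.abs(P[...,0]-.62)<.1)&(P[...,1]>-.0)&(P[...,1]<.33)]
print(np.median(B[:,2]),cv2.minAreaRect((B[:,:2]*1000).astype(np.float32)))
E
```

```text
clock: 28.3
position: [0.6136, 0.0698, 0.1831]
tcp_rot: [-0.13, -3.137, 0.001]
contact_force: [-0.3, 0.3, -2.4]
finger_gap: 0.0637
grip_force: 45.0
turn [-0.01 -0.01 -0.09] then shift [-0.04 -0.07  0.13] | or shift now [-0.04 -0.07  0.13]
[ 7.31927952e-02  1.97520794e-01  1.78994145e+00 -5.80648676e-04
  1.15590462e+00 -1.41470917e+00]
0.1114493807199742 ((620.0578002929688, 147.02059936523438), (262.0447082519531, 101.23045349121094), 86.04186248779297)
```

View pics/w5.png

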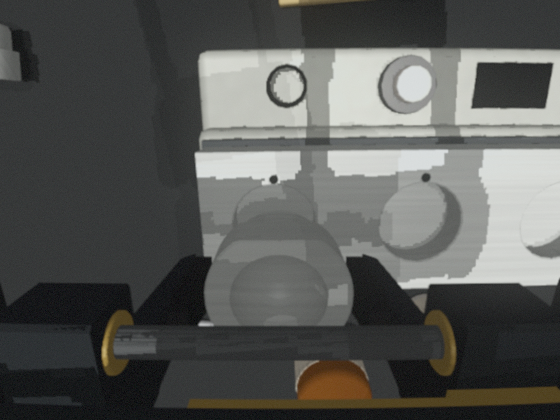

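```bash
python3 - <<'E'
from h import *
p,d,k=shot("wrist");P=cloud(d,k);g=cv2.cvtColor(p,cv2.COLOR_RGB2GRAY)
for u,v in((273,179),(426,178)):
    w=g[v-8:v+9,u-8:u+9].astype(float);m=np.clip(np.median(w)-30-w,0,None);yy,xx=np.mgrid[-8:9,-8:9]
    c=(u+(m*xx).sum()/m.sum(),v+(m*yy).sum()/m.sum());print("probe",np.round(c,1),onplane([c],k,.112).round(4))
u,v=426,218
m=(P[...,2]<.1075).astype(np.uint8);m[:,:u-55]=0;m[:,u+55:]=0;m[:v-36]=0;m[v+45:]=0
n,L,st,ce=cv2.connectedComponentsWithStats(m);l=L[v,u];c=max(cv2.findContours((L==l).astype(np.uint8),0,cv2.CHAIN_APPROX_NONE)[0],key=len).reshape(-1,2)
X=onplane(c,k,.112)[:,:2]*1000;print("well2",cv2.fitEllipse(X.astype(np.float32)))
print(r.sense()["position"]);x=standing((.614,.070),ztop=.203)
E
```

```text
probe [273.6 180.1] [[0.5832 0.0689 0.112 ]]
probe [425.6 177.2] [[0.5893 0.1685 0.112 ]]
well2 ((619.822021484375, 165.15072631835938), (53.557308197021484, 55.02729415893555), 60.18597412109375)
[0.61361385 0.06960628 0.18315192]
wrist standing: centre [612.8  73.7] flat az 157.2 rms 8.46 z 0.2026 8347
```

```bash
python3 -m creep '0 -0.1 0 0 0 -0.09 1;0 0 0.6 0 0 0 1;0 0 0.6 0 0 0 1;0 0 0.5 0 0 0 1;0 0 0 0 0 0 1;0 0 0 0 0 0 1'|egrep 'pos|cont'; python3 -m creep '0 0 0.16 0 0 0 1;0 0 0.16 0 0 0 1;0 0 0 0 0 0 1;0 0 0 0 0 0 1'|egrep 'pos|cont'
```

```text
position: [0.6135, 0.0669, 0.1406]
contact_force: [0.9, -0.4, -2.3]
position: [0.6134, 0.0669, 0.1327]
contact_force: [-0.2, 0.2, -2.2]
```

```bash
python3 -m creep '0 0 0.2 0 0 0 1;0 0 0.2 0 0 0 1;0 0 0 0 0 0 1'|egrep 'pos|cont'; python3 -m creep '0 0 0.16 0 0 0 1;0 0 0.06 0 0 0 1;0 0 0 0 0 0 1'|egrep 'pos|cont';python3 -m creep '0 0 0.06 0 0 0 1;0 0 0 0 0 0 1;0 0 0 0 0 0 1'|egrep 'pos|cont'
```

```text
position: [0.6127, 0.0669, 0.1218]
contact_force: [0.4, -0.8, -2.6]
position: [0.6132, 0.0669, 0.117]
contact_force: [-0.7, 0.5, -2.3]
position: [0.6135, 0.0669, 0.116]
contact_force: [-0.1, 0.4, -0.7]
```

```bash
python3 -m creep '0 0 0.04 0 0 0 1;0 0 0 0 0 0 0.4;0 0 0 0 0 0 -0.5;0 0 0 0 0 0 -1;0 0 0 0 0 0 -1;0 0 -0.5 0 0 0 -1;0 0 -1 0 0 0 -1;0 0 -1 0 0 0 -1;0 0 -1 0 0 0 -1;0 0 -1 0 0 0 -1';python3 -m creep '0 0 -1 0 0 0 -1;0 0 -1 0 0 0 -1;0 0 0 0 0 0 -1'
python3 - <<'E'
from h import *
s=standing((.6145,.067),ztop=.136,name="w6")
for c in("top","side"):
  p,d,k=shot(c);Q=cloud(d,k)
  for n in((.467,-.178),(.49,-.447)):
    q,rc=lying(Q,n);print(n,len(q),[np.round(x,0) for x in rc])
print(r.sense()["joints"].round(2));plan([.475,-.182,.2],down(-101,-20),1)
E
```

```text
clock: 32.08
position: [0.6137, 0.067, 0.229]
tcp_rot: [-0.107, -3.139, 0.001]
contact_force: [-0.5, -0.3, 0.9]
finger_gap: 0.0883
grip_force: 0.0
clock: 32.45
position: [0.6153, 0.0671, 0.2808]
tcp_rot: [0.107, 3.135, -0.0]
contact_force: [0.4, -0.8, 0.6]
finger_gap: 0.0885
grip_force: 0.0
wrist standing: centre [615.3  66.8] flat az 176.5 rms 0.24 z 0.1353 2296
(0.467, -0.178) 330 [array([ 465., -178.]), array([63., 44.]), np.float64(79.0)]
(0.49, -0.447) 348 [array([ 487., -452.]), array([61., 44.]), np.float64(70.0)]
(0.467, -0.178) 666 [array([ 465., -183.]), array([60., 44.]), np.float64(78.0)]
(0.49, -0.447) 487 [array([ 489., -444.]), array([36., 47.]), np.float64(68.0)]
[ 0.07  0.14  1.69 -0.    1.32 -1.43]
turn [ -3.72  -0.25 -21.3 ] then shift [-2.26 10.83  4.83] | or shift now [  5.08 -10.27   3.79]
```

```bash
python3 -m creep '0.5 -1 0 0 0 0 -1;0.5 -1 0 0 0 0 -1;0.5 -1 0 0 0 0 -1;0.5 -1 0 0 0 0 -1;0.5 -1 0 0 0 0 -1;0.5 -1 0 0 0 0 -1;0.5 -1 0 0 0 0 -1;0.5 -1 0 0 0 0 -1;0.5 -1 0 0 0 0 -1;0.5 -1 0 0 0 0 -1' >/tmp/o
for i in 1 2; do python3 -m creep '0 0 0 0 0 1 -1;0 0 0 0 0 1 -1;0 0 0 0 0 1 -1;0 0 0 0 0 1 -1;0 0 0 0 0 1 -1;0 0 0 0 0 1 -1;0 0 0 0 0 1 -1;0 0 0 0 0 1 -1;0 0 0 0 0 1 -1;0 0 0 0 0 1 -1' >/tmp/o;done
python3 -m creep '0 0 0 0 0 1 -1;0 0 0 0 0 1 -1;0 0 0 0 0 1 -1;0 0 0 0 0 0.4 -1;0 0 0 0 -0.83 0 -1;0 0 0 0 -0.83 0 -1;0 0 0 0 -0.84 0 -1;0 0 0 0 0 0 -1;0 0 0 0 0 0 -1'
python3 - <<'E'
from h import *
p,d,k=shot("wrist","w7");P=cloud(d,k)
m=(np.hypot(P[...,0]-.465,P[...,1]+.18)<.055)&(P[...,2]>.012)&(P[...,2]<.07);q=P[m];print(len(q),q[:,2].max(),cv2.minAreaRect((q[:,:2]*1000).astype(np.float32)))
m&=P[...,2]<.036;q=P[m];print(len(q),cv2.minAreaRect((q[:,:2]*1000).astype(np.float32)))
plan([.475,-.182,.03],down(-101,-20),1);print(r.sense()["joints"].round(2))
E
```

```text
clock: 37.48
position: [0.4714, -0.1737, 0.2766]
tcp_rot: [-3.047, 0.296, 0.541]
contact_force: [-0.3, -0.5, 0.6]
finger_gap: 0.0882
grip_force: 0.0
2576 0.06036665833535243 ((466.8958435058594, -177.58619689941406), (64.05415344238281, 44.440399169921875), 78.42313385009766)
305 ((468.4543762207031, -177.90545654296875), (64.05415344238281, 41.25859069824219), 78.42313385009766)
turn [ 0.    0.01 -0.01] then shift [3.58 0.29 9.98] | or shift now [3.59 0.29 9.98]
[-0.36  0.15  1.71 -0.06  1.63  1.41]
```

View pics/w7.png

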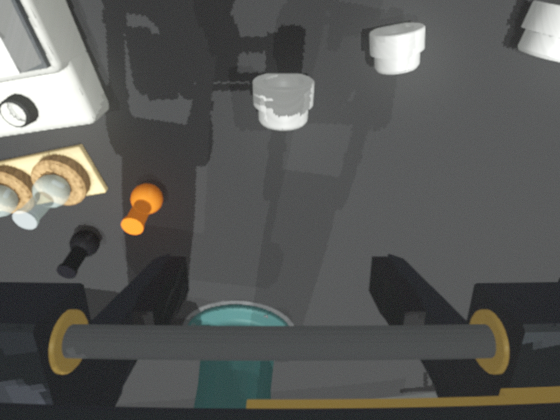

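B sits at (283,100) in this view, aligned with the fingers.

```bash
python3 - <<'E'
from h import *
plan([.4767,-.1796,.029],down(-101.5,-20),1)
E
```

```text
turn [0.02 0.01 0.05] then shift [ 3.64  0.19 10.  ] | or shift now [ 3.65  0.18 10.  ]
```

```bash
python3 -m creep '0.36 0.02 1 0 0 0 -1;0.36 0.02 1 0 0 0 -1;0.36 0.02 1 0 0 0 -1;0.36 0.02 1 0 0 0 -1;0.36 0.02 1 0 0 0 -1;0.36 0.02 1 0 0 0 -1;0.36 0.02 1 0 0 0 -1;0.36 0.02 1 0 0 0 -1;0.36 0.02 1 0 0 0 -1;0 0 0 0 0 0 -1'
python3 -m creep '0.18 0 0.5 0 0 0 -1;0.18 0 0.5 0 0 0 -1;0 0 0 0 0 0 -1;0 0 0 0 0 0 1;0 0 0 0 0 0 1;0 0 0 0 0 0 1;0 0 0 0 0 0 1;0 0 0 0 0 0 1' 40
python3 -m creep '-0.12 0 -0.33 0 0 0 1;-0.35 0 -0.94 0 0 0 1;-0.35 0 -0.94 0 0 0 1;-0.35 0 -0.94 0 0 0 1;-0.35 0 -0.94 0 0 0 1;-0.35 0 -0.94 0 0 0 1;0 0 0 0 0 0 1' 
python3 - <<'E'
from h import *
plan([.61,-.14,.15],down(-65,70),1);plan([.61,-.14,.15],down(-65,-20),1);print(r.sense()["joints"].round(2))
E
```

```text
clock: 38.78
position: [0.4678, -0.1777, 0.0376]
tcp_rot: [-3.046, 0.296, 0.544]
contact_force: [0.5, -0.2, -0.7]
finger_gap: 0.0879
grip_force: 0.0
clock: 39.78
position: [0.47, -0.1785, 0.0122]
tcp_rot: [-3.048, 0.296, 0.539]
contact_force: [0.0, 0.3, 1.9]
finger_gap: 0.0633
grip_force: 40.0
clock: 40.65
position: [0.4703, -0.1786, 0.1479]
tcp_rot: [-3.05, 0.297, 0.533]
contact_force: [-0.1, -0.1, -1.8]
finger_gap: 0.0637
grip_force: 40.0
turn [ 2.13 10.83 -4.52] then shift [2.03 0.96 6.1 ] | or shift now [ 5.48 -3.01 -1.79]
turn [-1.53 -0.02 -4.25] then shift [ 5.34  0.96 -1.27] | or shift now [ 4.89 -2.44 -1.1 ]
[-0.37  0.25  1.84 -0.06  1.4   1.42]
```

```bash
python3 -m creep '0.9 -0.5 -0.3 0 0 0 1;0.9 -0.5 -0.3 0 0 0 1;0.9 -0.5 -0.3 0 0 0 1;0.9 -0.5 -0.3 0 0 0 1;0.9 -0.5 -0.3 0 0 0 1;0.9 -0.5 -0.3 0 0 0 1;0 0 0 0.18 0.9 -0.38 1;0 0 0 0.18 0.9 -0.38 1;0 0 0 0.18 0.9 -0.38 1;0 0 0 0.18 0.9 -0.38 1' >/tmp/o; python3 -m creep '0 0 0 0.18 0.9 -0.38 1;0 0 0 0.18 0.9 -0.38 1;0 0 0 0.18 0.9 -0.38 1;0 0 0 0.18 0.9 -0.38 1;0 0 0 0.18 0.9 -0.38 1;0 0 0 0.18 0.9 -0.38 1;0 0 0 0.18 0.9 -0.38 1;0 0 0 0.18 0.9 -0.38 1;0 0 0 0 0 0 1;0 0 0 0 0 0 1'
python3 - <<'E'
from h import *
plan([.61,-.14,.04],down(-65,70),1);print(r.sense()["joints"].round(2))
E
```

```text
clock: 43.15
position: [0.6221, -0.1283, 0.1395]
tcp_rot: [-2.392, -0.488, -1.524]
contact_force: [-0.9, -0.2, -2.1]
finger_gap: 0.0632
grip_force: 40.0
turn [-0.05  0.56 -0.29] then shift [-3.96  0.22  1.52] | or shift now [-3.81  0.39  1.82]
[-0.71  0.23  2.32  1.66  0.99 -0.87]
```

```bash
python3 -m creep '0 0 0 -0.05 0.56 -0.29 1;-0.8 0.05 0.3 0 0 0 1;-0.8 0.05 0.3 0 0 0 1;-0.8 0.05 0.3 0 0 0 1;-0.8 0.05 0.3 0 0 0 1;-0.55 0 0.2 0 0 0 1;0 0 0 0 0 0 1;0 0 0 0 0 0 1'
python3 - <<'E'
from h import *
plan([.61,-.14,.032],down(-65,70),1);print(r.sense()["joints"].round(2))
E
```

```text
clock: 44.15
position: [0.6262, -0.1326, 0.0413]
tcp_rot: [-2.328, -0.521, -1.638]
contact_force: [0.2, 0.3, -2.8]
finger_gap: 0.0638
grip_force: 40.0
turn [-0.   -0.03  0.02] then shift [-0.59 -0.01  0.22] | or shift now [-0.59 -0.01  0.22]
[-0.73  0.52  2.3   1.85  1.12 -1.25]
```

```bash
(python3 -m creep '-0.22 0 0.08 0 0 0 1;-0.19 0 0.07 0 0 0 1;0 0 0 0 0 0 1';for i in 1; do python3 -m creep '-0.06 0 0.02 0 0 0 1;0 0 0 0 0 0 1'; python3 -m creep '-0.06 0 0.02 0 0 0 1;0 0 0 0 0 0 1';python3 -m creep '-0.06 0 0.02 0 0 0 1;0 0 0 0 0 0 1';done) | egrep 'pos|cont'
```

```text
position: [0.6254, -0.1325, 0.0289]
contact_force: [-0.2, 0.8, -3.0]
position: [0.6256, -0.1326, 0.0277]
contact_force: [-0.1, 0.1, -1.5]
position: [0.6256, -0.1326, 0.0262]
contact_force: [-0.5, 0.3, -1.7]
position: [0.6259, -0.1326, 0.0261]
contact_force: [-2.8, 0.7, 5.9]
```

Touching the bench. I'll release it and back off along the tool, then raise the tool and turn it down.

```bash
python3 -m creep '0 0 0 0 0 0 0.3;0 0 0 0 0 0 0;0 0 0 0 0 0 -0.5;0 0 0 0 0 0 -1;0 0 0 0 0 0 -1;0 0 -0.3 0 0 0 -1;0 0 -0.6 0 0 0 -1;0 0 -1 0 0 0 -1;0 0 -1 0 0 0 -1;0 0 -1 0 0 0 -1' >/tmp/o
python3 -m creep '0.9 0 -0.3 0 0 0 -1;0.9 0 -0.3 0 0 0 -1;0.9 0 -0.3 0 0 0 -1;0.9 0 -0.3 0 0 0 -1;0.9 0 -0.3 0 0 0 -1;0 0 0 0 -0.97 0 -1;0 0 0 0 -0.97 0 -1;0 0 0 0 -0.97 0 -1;0 0 0 0 -0.97 0 -1;0 0 0 0 -0.97 0 -1' >/tmp/o
python3 -m creep '0 0 0 0 -0.97 0 -1;0 0 0 0 -0.97 0 -1;0 0 0 0 -0.97 0 -1;0 0 0 0 -0.97 0 -1;0 0 0 0 0 0 -1;0 0 0 0 0 0 -1'
python3 - <<'E'
from h import *
x=standing((.612,-.14));print(r.sense()["joints"].round(2))
plan([x[0]/1000,x[1]/1000,.0235],down(np.degrees(x[2])-90))
E
```

```text
clock: 48.52
position: [0.5438, -0.1702, 0.1756]
tcp_rot: [-3.066, -0.681, -0.01]
contact_force: [1.1, 0.3, -0.1]
finger_gap: 0.0883
grip_force: 0.0
wrist standing: centre [ 613.  -138.7] flat az 22.5 rms 0.19 z 0.0433 3058
[-0.35  0.11  1.9   0.    1.12  0.78]
turn [ 0.01 -0.04  0.31] then shift [ 3.05 -0.11  6.09] | or shift now [3.02 0.02 6.1 ]
```

```bash
python3 -m creep '1 0.01 0 0 0 0 -1;1 0.01 0 0 0 0 -1;1 0 0 0 -0.04 0.31 -1;0 -0.05 1 0 0 0 -1;0 0 1 0 0 0 -1;0 0 1 0 0 0 -1;0 0 1 0 0 0 -1;0 0 1 0 0 0 -1;0 0 0 0 0 0 -1;0 0 0 0 0 0 -1'
python3 - <<'E'
from h import *
plan([.6130,-.1387,.0235],down(-67.5))
E
```

```text
clock: 49.82
position: [0.6126, -0.1385, 0.0526]
tcp_rot: [3.079, 0.613, 0.003]
contact_force: [0.6, -0.2, 1.0]
finger_gap: 0.0879
grip_force: 0.0
turn [ 0.02 -0.01  0.  ] then shift [0.01 0.01 1.16] | or shift now [0.01 0.01 1.16]
```

```bash
python3 -m creep '0 0 0.6 0 0 0 -1;0 0 0.56 0 0 0 -1;0 0 0 0 0 0 -1;0 0 0 0 0 0 1;0 0 0 0 0 0 1;0 0 0 0 0 0 1;0 0 0 0 0 0 1;0 0 0 0 0 0 1;0 0 0 0 0 0 1' 45
python3 -m creep '0 0 -0.4 0 0 0 1;0 0 -1 0 0 0 1;0 0 -1 0 0 0 1;0 0 -1 0 0 0 1;0 0 -1 0 0 0 1;0 0 -1 0 0 0 1;0 0 -1 0 0 0 1;0 0 -0.6 0 0 0 1;0 0 0 0 0 0 1'
python3 - <<'E'
from h import *
plan([.621,.1665,.19],down(86));print(r.sense()["joints"])
E
```

```text
clock: 50.95
position: [0.6133, -0.1379, 0.0232]
tcp_rot: [3.078, 0.615, 0.002]
contact_force: [0.6, 0.8, 2.4]
finger_gap: 0.0637
grip_force: 45.0
clock: 52.08
position: [0.6132, -0.1376, 0.199]
tcp_rot: [3.078, 0.615, 0.004]
contact_force: [-0.3, 0.2, -1.8]
finger_gap: 0.0632
grip_force: 45.0
turn [  0.03   0.03 -19.18] then shift [ 0.54 12.16  0.36] | or shift now [  4.96 -11.11   0.33]
[-2.59618649e-01  2.01711795e-01  1.75450191e+00 -1.48559308e-03
  1.18178322e+00  9.17495088e-01]
```

```bash
python3 -m creep '0.45 -1 0 0 0 0 1;0.45 -1 0 0 0 0 1;0.45 -1 0 0 0 0 1;0.45 -1 0 0 0 0 1;0.45 -1 0 0 0 0 1;0.45 -1 0 0 0 0 1;0.45 -1 0 0 0 0 1;0.45 -1 0 0 0 0 1;0.45 -1 0 0 0 0 1;0.45 -1 0 0 0 0 1' >/dev/null
python3 -m creep '0.46 -1.0 0 0 0 0 1;0 0 0 0 0 -0.96 1;0 0 0 0 0 -0.96 1;0 0 0 0 0 -0.96 1;0 0 0 0 0 -0.96 1;0 0 0 0 0 -0.96 1;0 0 0 0 0 -0.96 1;0 0 0 0 0 -0.96 1;0 0 0 0 0 -0.96 1;0 0 0 0 0 -0.96 1' > /tmp/o;python3 -m creep '0 0 0 0 0 -0.96 1;0 0 0 0 0 -0.96 1;0 0 0 0 0 -0.96 1;0 0 0 0 0 -0.96 1;0 0 0 0 0 -0.96 1;0 0 0 0 0 -0.96 1;0 0 0 0 0 -0.96 1;0 0 0 0 0 -0.96 1;0 0 0 0 0 -0.96 1;0 0 0 0 0 -0.96 1' > /tmp/o; python3 -m creep '0 0 0 0 0 -0.96 1;0 0 0 0 0 0 1;0 0 0 0 0 0 1'
python3 - <<'E'
from h import *
plan([.6204,.1665,.138],down(86))
E
```

```text
clock: 56.2
position: [0.6209, 0.1639, 0.1961]
tcp_rot: [-0.108, -3.139, 0.003]
contact_force: [0.6, 0.5, -2.5]
finger_gap: 0.0635
grip_force: 45.0
turn [-0.02 -0.    0.01] then shift [0.03 0.1  2.33] | or shift now [0.03 0.11 2.33]
```

```bash
(python3 -m creep '0.03 0.1 0 0 0 0 1;0 0 0.8 0 0 0 1;0 0 0.8 0 0 0 1;0 0 0.7 0 0 0 1;0 0 0 0 0 0 1;0 0 0 0 0 0 1'; python3 -m creep '0 0 0.16 0 0 0 1;0 0 0.16 0 0 0 1;0 0 0 0 0 0 1;0 0 0 0 0 0 1')|egrep 'pos|cont'
```

```text
position: [0.6211, 0.1665, 0.1396]
contact_force: [1.0, -0.2, -1.8]
position: [0.621, 0.1665, 0.1317]
contact_force: [-0.3, -0.5, -3.4]
```

```bash
python3 -m creep '0 0 0.2 0 0 0 1;0 0 0.2 0 0 0 1;0 0 0 0 0 0 1'|egrep 'pos|cont'; python3 -m creep '0 0 0.16 0 0 0 1;0 0 0.06 0 0 0 1;0 0 0 0 0 0 1'|egrep 'pos|cont';python3 -m creep '0 0 0.04 0 0 0 1;0 0 0.03 0 0 0 1;0 0 0 0 0 0 1'|egrep 'pos|cont'
```

```text
position: [0.6204, 0.1663, 0.1207]
contact_force: [0.2, 0.1, -2.9]
position: [0.6209, 0.1664, 0.116]
contact_force: [0.3, 1.1, -1.3]
position: [0.6212, 0.1665, 0.1152]
contact_force: [-1.3, -1.8, 2.8]
```

```bash
python3 -m creep '0 0 0 0 0 0 0.4;0 0 0 0 0 0 -0.5;0 0 0 0 0 0 -1;0 0 0 0 0 0 -1;0 0 -0.5 0 0 0 -1;0 0 -1 0 0 0 -1;0 0 -1 0 0 0 -1;0 0 -1 0 0 0 -1;0 0 -1 0 0 0 -1;0 0 -1 0 0 0 -1';python3 -m creep '0 0 -1 0 0 0 -1;0 0 0 0 0 0 -1' >/dev/null
python3 - <<'E'
from h import *
s=standing((.621,.167),ztop=.136);s=standing((.614,.067),ztop=.136)
for c in("top","side"):
  p,d,k=shot(c);Q=cloud(d,k)
  for n in((.49,-.447),):
    q,rc=lying(Q,n);print(n,len(q),[np.round(x,0) for x in rc])
print(r.sense()["joints"].round(2));plan([.4964,-.4554,.2],down(-110,-45),1)
E
```

```text
clock: 59.82
position: [0.621, 0.1667, 0.2539]
tcp_rot: [0.104, 3.138, -0.002]
contact_force: [-0.4, -0.4, -0.8]
finger_gap: 0.0881
grip_force: 0.0
wrist standing: centre [622.4 166.4] flat az 178.5 rms 0.22 z 0.1353 2302
wrist standing: centre [615.   66.7] flat az 175.8 rms 0.17 z 0.1352 2379
(0.49, -0.447) 0 [array([0., 0.]), array([0., 0.]), np.float64(0.0)]
(0.49, -0.447) 0 [array([0., 0.]), array([0., 0.]), np.float64(0.0)]
[ 0.22  0.18  1.63 -0.    1.33 -1.28]
turn [ -7.88  -1.14 -19.04] then shift [ 4.86 25.07  0.16] | or shift now [  3.79 -24.99   3.61]
```

C has been knocked, so I'll look for it.

```bash
python3 - <<'E'
from h import *
p,d,k=shot("top");P=cloud(d,k)
m=((P[...,2]>.015)&(P[...,2]<.08)&(P[...,1]<-.05)&(P[...,0]>.3)&(P[...,0]<.8)).astype(np.uint8)
n,L,st,ce=cv2.connectedComponentsWithStats(m)
for i in range(1,n):
    if st[i,4]>60:
        q=P[L==i];print(st[i],q[:,2].max().round(3),cv2.minAreaRect((q[:,:2]*1000).astype(np.float32)))
        if st[i,4]>250 and q[:,0].mean()<.9:
            x,y=st[i,:2];cv2.imwrite("pics/t8.png",cv2.resize(cv2.cvtColor(p[y-20:y+60,x-60:x+60],cv2.COLOR_RGB2BGR),None,fx=5,fy=5))
E
```

```text
[351 199  17  15 212] 0.054 ((605.505615234375, -301.3707580566406), (37.1974983215332, 48.23466491699219), 6.200181007385254)
[350 238  18  13 211] 0.051 ((494.68218994140625, -298.184326171875), (49.232261657714844, 34.713951110839844), 89.96279907226562)
[421 308  19   6  78] 0.052 ((307.2518615722656, -503.8186340332031), (13.064083099365234, 43.844181060791016), 0.5391290187835693)
```

```bash
python3 - <<'E'
from h import *
for c in("top","side"):
    p,d,k=shot(c);P=cloud(d,k)
    m=((P[...,2]>.012)&(P[...,2]<.085)&(P[...,1]<-.4)&(P[...,1]>-.65)&(P[...,0]>.2)&(P[...,0]<.42)).astype(np.uint8)
    n,L,st,ce=cv2.connectedComponentsWithStats(m)
    for i in range(1,n):
        if st[i,4]>60:
            q=P[L==i];print(c,st[i],q[:,2].max().round(3),cv2.minAreaRect((q[:,:2]*1000).astype(np.float32)))
            x,y=st[i,:2]
            y=max(y,25);x=max(x,40);cv2.imwrite(f"pics/{c}8.png",cv2.resize(cv2.cvtColor(p[y-25:y+45,x-40:x+60],cv2.COLOR_RGB2BGR),None,fx=5,fy=5,interpolation=cv2.INTER_CUBIC))
E
python3 -c "
import cv2,numpy as np,os
I=[cv2.imread(f'pics/{c}8.png') for c in('top','side') if os.path.exists(f'pics/{c}8.png')]
cv2.imwrite('pics/tt8.png',np.hstack([cv2.resize(i,(400,300)) for i in I]))"
```

```text
top [418 308  23  25 435] 0.064 ((280.564697265625, -498.4990234375), (46.34400177001953, 63.93707275390625), 72.94623565673828)
```

View pics/tt8.png

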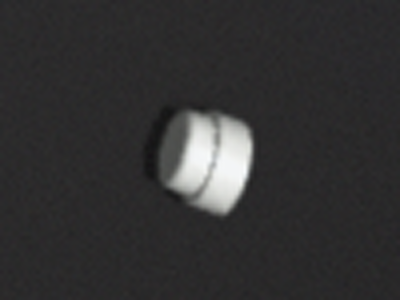

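C's bowl end now points to −y (in the crop the body is at (185,150) and the head at (230,165)), so it has been knocked round. I'll go closer to see it.

```bash
python3 - <<'E'
from h import *
plan([.274,-.517,.23],down(-17))
E
```

```text
turn [-2.00e-02  1.00e-02  1.29e+01] then shift [-30.2   -5.25   1.82] | or shift now [ 11.99 -28.2    1.9 ]
```

```bash
for i in 1 2; do python3 -m creep '0.43 -1 0.06 0 0 0 -1;0.43 -1 0.06 0 0 0 -1;0.43 -1 0.06 0 0 0 -1;0.43 -1 0.06 0 0 0 -1;0.43 -1 0.06 0 0 0 -1;0.43 -1 0.06 0 0 0 -1;0.43 -1 0.06 0 0 0 -1;0.43 -1 0.06 0 0 0 -1;0.43 -1 0.06 0 0 0 -1;0.43 -1 0.06 0 0 0 -1' >/tmp/o; done;  python3 -m creep '0.43 -1 0.06 0 0 0 -1;0.43 -1 0.06 0 0 0 -1;0.43 -1 0.06 0 0 0 -1;0.43 -1 0.06 0 0 0 -1;0.43 -1 0.06 0 0 0 -1;0.43 -1 0.06 0 0 0 -1;0.43 -1 0.06 0 0 0 -1;0.43 -1 0.06 0 0 0 -1;0 0 0 0 0 1 -1;0 0 0 0 0 1 -1' >/tmp/o;  python3 -m creep '0 0 0 0 0 1 -1;0 0 0 0 0 1 -1;0 0 0 0 0 1 -1;0 0 0 0 0 1 -1;0 0 0 0 0 1 -1;0 0 0 0 0 1 -1;0 0 0 0 0 1 -1;0 0 0 0 0 1 -1;0 0 0 0 0 1 -1;0 0 0 0 0 1 -1';python3 -m creep '0 0 0 0 0 0.9 -1;0 0 0 0 0 0 -1;0 0 0 0 0 0 -1' >/tmp/o
python3 - <<'E'
from h import *
p,d,k=shot("wrist","w9");P=cloud(d,k)
for z in(.012,.04):
    m=(np.hypot(P[...,0]-.28,P[...,1]+.50)<.06)&(P[...,2]>z)&(P[...,2]<.08);q=P[m];print(len(q),np.percentile(q[:,2],99.5),cv2.minAreaRect((q[:,:2]*1000).astype(np.float32)))
# height profile along axis
a=np.radians(253);ax=np.array([np.cos(a),np.sin(a)]);m=(np.hypot(P[...,0]-.28,P[...,1]+.50)<.06)&(P[...,2]>.012)&(P[...,2]<.08);q=P[m];t=(q[:,:2]-[.2806,-.4985])@ax*1000
for lo in range(-24,24,4):
    w=q[(t>=lo)&(t<lo+4)];print(lo,len(w),(np.percentile(w[:,2],98)*1000).round(1) if len(w) else "")
print(r.sense()["position"],r.sense()["joints"].round(2))
E
```

```text
clock: 65.42
position: [0.2879, -0.5042, 0.2355]
tcp_rot: [-2.432, -1.985, 0.037]
contact_force: [-0.4, 0.2, 0.4]
finger_gap: 0.088
grip_force: 0.0
2760 0.059237864757150954 ((281.6275329589844, -498.4070129394531), (44.39030838012695, 63.800872802734375), 71.44381713867188)
2340 0.059271976950208256 ((281.61651611328125, -498.4033508300781), (44.39030838012695, 58.41991424560547), 71.44381713867188)
-24 372 52.8
-20 217 53.9
-16 204 54.1
-12 206 54.2
-8 202 54.5
-4 328 58.7
0 242 59.2
4 229 58.8
8 236 59.1
12 226 59.0
16 219 59.2
20 79 58.6
[ 0.28771641 -0.50409364  0.23559816] [-1.08  0.09  1.82 -0.03  1.24 -0.75]
```

View pics/w9.png

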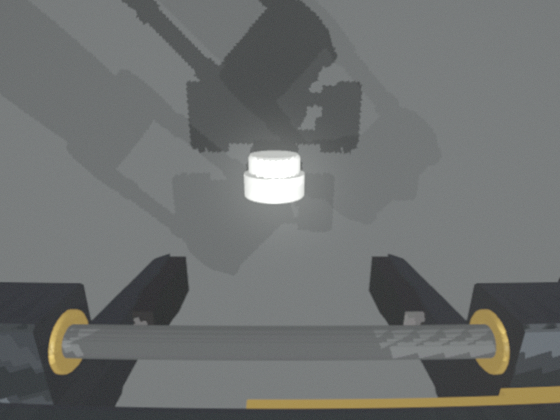

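C is still on its flat (head top 59 mm, body top 54 mm), lying at (274,175) with its bowl towards −y.

```bash
python3 -m creep '0 0 0 0 0.94 0.03 -1;0 0 0 0 0.94 0.03 -1;0 0 0 0 0.94 0.03 -1;0 0 0 0 0.94 0.03 -1;0 0 0 0 0.94 0.03 -1;0 0 0 0 0.94 0.03 -1;0 0 0 0 0 0 -1;0 0 0 0 0 0 -1'
python3 - <<'E'
from h import *
R=down(-18.6,45);plan([.2784,-.5079,.15],R,1);plan([.2784,-.5079,.03],R,1);print(r.sense()["joints"].round(2))
E
```

```text
clock: 66.85
position: [0.2877, -0.5041, 0.2357]
tcp_rot: [-2.101, -1.463, -0.827]
contact_force: [0.0, 0.8, 0.7]
finger_gap: 0.0882
grip_force: 0.0
turn [-0.01  0.13 -0.22] then shift [-2.61 -0.31  3.  ] | or shift now [-2.56 -0.22  3.05]
turn [-0.01  0.13 -0.22] then shift [-6.01 -0.31  6.39] | or shift now [-5.89 -0.11  6.5 ]
[-1.32  0.48  1.49  0.4   1.83 -1.  ]
```

```bash
python3 -m creep '0 0 0 0 0.13 -0.22 -1;-0.65 -0.08 0.75 0 0 0 -1;-0.65 -0.08 0.75 0 0 0 -1;-0.65 -0.08 0.75 0 0 0 -1;-0.65 -0.08 0.75 0 0 0 -1;0 0 0 0 0 0 -1;0 0 0 0 0 0 -1'
python3 - <<'E'
from h import *
R=down(-18.6,45);plan([.2784,-.5079,.03],R,1);print(r.sense()["joints"].round(2))
E
```

```text
clock: 67.72
position: [0.2823, -0.4948, 0.1369]
tcp_rot: [-2.069, -1.487, -0.858]
contact_force: [0.9, -0.3, 0.7]
finger_gap: 0.0884
grip_force: 0.0
turn [-0.01 -0.01 -0.01] then shift [-3.41  0.02  3.4 ] | or shift now [-3.41  0.03  3.39]
[-1.33  0.57  1.57  0.39  1.69 -1.1 ]
```

```bash
python3 -m creep '-0.57 0 0.57 0 0 0 -1;-0.57 0 0.57 0 0 0 -1;-0.57 0 0.57 0 0 0 -1;-0.57 0 0.57 0 0 0 -1;-0.57 0 0.57 0 0 0 -1;-0.56 0 0.56 0 0 0 -1;0 0 0 0 0 0 -1;0 0 0 0 0 0 1;0 0 0 0 0 0 1;0 0 0 0 0 0 1' 40 >/tmp/o; python3 -m creep '0 0 0 0 0 0 1;0 0 0 0 0 0 1;0 0 0 0 0 0 1;0 0 0 0 0 0 1'
python3 -m creep '0.3 0 -0.3 0 0 0 1;0.7 0 -0.7 0 0 0 1;0.7 0 -0.7 0 0 0 1;0.7 0 -0.7 0 0 0 1;0.7 0 -0.7 0 0 0 1;0.7 0 -0.7 0 0 0 1;0 0 0 0 -1 0 1;0 0 0 0 -1 0 1;0 0 0 0 -1 0 1;0 0 0 0 -1 0 1'
python3 -m creep '0 0 0 0 -1 0 1;0 0 0 0 -1 0 1;0 0 0 0 -1 0 1;0 0 0 0 -1 0 1;0 0 0 0 -1 0 1;0 0 0 0 -1 0 1;0 0 0 0 -1 0 1;0 0 0 0 -0.25 0 1;0 0 0 0 0 0 1;0 0 0 0 0 0 1'
python3 - <<'E'
from h import *
R=down(-18.6,-45);s=r.sense();p=s["position"]
plan([.30,-.46,.04],R,1);print(s["joints"].round(2))
E
```

```text
clock: 69.47
position: [0.2822, -0.495, 0.017]
tcp_rot: [-2.07, -1.488, -0.858]
contact_force: [0.4, -1.4, 5.8]
finger_gap: 0.0633
grip_force: 40.0
clock: 70.72
position: [0.2822, -0.4947, 0.1521]
tcp_rot: [-2.435, -1.75, -0.273]
contact_force: [-0.1, 0.8, -2.8]
finger_gap: 0.0633
grip_force: 40.0
clock: 71.97
position: [0.2822, -0.4949, 0.1513]
tcp_rot: [2.073, 1.489, -0.857]
contact_force: [0.5, -0.0, -2.5]
finger_gap: 0.0637
grip_force: 40.0
turn [-0.01 -0.01 -0.  ] then shift [4.25 0.23 2.81] | or shift now [4.24 0.23 2.82]
[-0.7   0.04  2.25 -1.06  0.86  0.36]
```

```bash
python3 -m creep '0.85 0.05 0.56 0 0 0 1;0.85 0.05 0.56 0 0 0 1;0.85 0.05 0.56 0 0 0 1;0.85 0.04 0.56 0 0 0 1;0.85 0.04 0.56 0 0 0 1;0 0 0 0 0 0 1;0 0 0 0 0 0 1'
(python3 -m creep '0.1 0 0.1 0 0 0 1;0 0 0 0 0 0 1'; python3 -m creep '0.05 0 0.05 0 0 0 1;0 0 0 0 0 0 1'; python3 -m creep '0.04 0 0.04 0 0 0 1;0 0 0 0 0 0 1'; python3 -m creep '0.03 0 0.03 0 0 0 1;0 0 0 0 0 0 1')|egrep 'pos|cont'
```

```text
clock: 72.85
position: [0.296, -0.473, 0.0272]
tcp_rot: [2.072, 1.489, -0.858]
contact_force: [-0.4, -0.2, -2.4]
finger_gap: 0.0636
grip_force: 40.0
position: [0.2959, -0.4723, 0.0231]
contact_force: [0.0, 0.1, -1.9]
position: [0.2955, -0.4718, 0.0206]
contact_force: [0.4, 0.4, -2.4]
position: [0.2955, -0.4718, 0.019]
contact_force: [-0.8, -0.3, -2.2]
position: [0.2956, -0.472, 0.0182]
contact_force: [-0.8, -0.7, -2.0]
```

```bash
python3 -m creep '0.03 0 0.03 0 0 0 1;0 0 0 0 0 0 1' | egrep 'pos|cont';python3 -m creep '0 0 0 0 0 0 0.3;0 0 0 0 0 0 0;0 0 0 0 0 0 -0.5;0 0 0 0 0 0 -1;0 0 0 0 0 0 -1;0 0 -0.3 0 0 0 -1;0 0 -0.6 0 0 0 -1;0 0 -1 0 0 0 -1;0 0 -1 0 0 0 -1;0 0 -1 0 0 0 -1' >/tmp/o
python3 -m creep '-0.7 0 -0.7 0 0 0 -1;-0.7 0 -0.7 0 0 0 -1;-0.7 0 -0.7 0 0 0 -1;-0.7 0 -0.7 0 0 0 -1;0 0 0 0 0.94 0 -1;0 0 0 0 0.94 0 -1;0 0 0 0 0.94 0 -1;0 0 0 0 0.94 0 -1;0 0 0 0 0.94 0 -1;0 0 0 0 0.94 0 -1' >/tmp/o
python3 -m creep '-1 0 -0.3 0 0 0 -1;-1 0 -0.3 0 0 0 -1;-1 0 0 0 0 0 -1;-0.5 0 0 0 0 0 -1;0 0 0 0 0 0 -1;0 0 0 0 0 0 -1'
python3 - <<'E'
from h import *
print(r.sense()["joints"].round(2));x=standing((.291,-.484))
plan([x[0]/1000,x[1]/1000,.0235],down(np.degrees(x[2])+90))
E
```

```text
position: [0.2956, -0.4722, 0.0181]
contact_force: [0.1, 5.2, 6.4]
clock: 77.35
position: [0.29, -0.4889, 0.1993]
tcp_rot: [-2.546, -1.832, -0.004]
contact_force: [0.3, 0.3, 0.2]
finger_gap: 0.0877
grip_force: 0.0
[-1.08  0.1   1.88  0.    1.18 -0.76]
wrist standing: centre [ 299.3 -462.3] flat az 250.4 rms 0.23 z 0.0432 2304
turn [-0.02 -0.03  0.13] then shift [ 1.12 -0.01  7.03] | or shift now [1.09 0.03 7.04]
```

```bash
python3 -m creep '0.55 0.01 0 0 0 0.13 -1;0.56 0 0 0 0 0 -1;0 0 1 0 0 0 -1;0 0 1 0 0 0 -1;0 0 1 0 0 0 -1;0 0 1 0 0 0 -1;0 0 1 0 0 0 -1;0 0 1 0 0 0 -1;0 0 0 0 0 0 -1;0 0 0 0 0 0 -1'
python3 - <<'E'
from h import *
plan([.2993,-.4623,.0235],down(-19.6))
E
```

```text
clock: 78.65
position: [0.2997, -0.4631, 0.0508]
tcp_rot: [-2.565, -1.81, -0.003]
contact_force: [0.0, -0.6, -0.3]
finger_gap: 0.088
grip_force: 0.0
turn [-0.01 -0.02  0.  ] then shift [ 0.02 -0.03  1.09] | or shift now [ 0.02 -0.02  1.09]
```

```bash
python3 -m creep '0.02 -0.02 0.6 0 0 0 -1;0 0 0.49 0 0 0 -1;0 0 0 0 0 0 -1;0 0 0 0 0 0 1;0 0 0 0 0 0 1;0 0 0 0 0 0 1;0 0 0 0 0 0 1;0 0 0 0 0 0 1;0 0 0 0 0 0 1' 45
python3 -m creep '0 0 -0.4 0 0 0 1;0 0 -1 0 0 0 1;0 0 -1 0 0 0 1;0 0 -1 0 0 0 1;0 0 -1 0 0 0 1;0 0 -1 0 0 0 1;0 0 -1 0 0 0 1;0 0 -1 0 0 0 1;0 0 0 0 0 0 1' >/dev/null
python3 - <<'E'
from h import *
plan([.6278,.2662,.20],down(-19.6-74.4));print(r.sense()["joints"])
E
```

```text
clock: 79.78
position: [0.299, -0.4628, 0.0231]
tcp_rot: [-2.565, -1.809, -0.002]
contact_force: [-0.5, -0.9, 3.1]
finger_gap: 0.0637
grip_force: 44.9
turn [ 0.01 -0.01  9.3 ] then shift [ 11.06 -30.06   0.4 ] | or shift now [31.92  2.57  0.42]
[-1.04360631e+00  5.27603888e-02  1.90107134e+00  1.57539881e-03
  1.18714350e+00 -7.02135598e-01]
```

```bash
for i in 1 2 3; do python3 -m creep '1 0.08 0 0 0 0 1;1 0.08 0 0 0 0 1;1 0.08 0 0 0 0 1;1 0.08 0 0 0 0 1;1 0.08 0 0 0 0 1;1 0.08 0 0 0 0 1;1 0.08 0 0 0 0 1;1 0.08 0 0 0 0 1;1 0.08 0 0 0 0 1;1 0.08 0 0 0 0 1' >/tmp/o; done; python3 -m creep '0.96 0.08 0 0 0 0 1;0.96 0.08 0 0 0 0 1;0 0 0 0 0 0.93 1;0 0 0 0 0 0.93 1;0 0 0 0 0 0.93 1;0 0 0 0 0 0.93 1;0 0 0 0 0 0.93 1;0 0 0 0 0 0.93 1;0 0 0 0 0 0.93 1;0 0 0 0 0 0.93 1' >/tmp/o; python3 -m creep '0 0 0 0 0 0.93 1;0 0 0 0 0 0.93 1;0 0 0 0 0 0 1;0 0 0 0 0 0 1'
python3 - <<'E'
from h import *
plan([.6278,.2662,.138],down(-94));print(r.sense()["joints"].round(2))
E
```

```text
clock: 86.4
position: [0.627, 0.2677, 0.2102]
tcp_rot: [-3.136, 0.106, 0.001]
contact_force: [0.6, -0.2, -2.6]
finger_gap: 0.0638
grip_force: 44.9
turn [-0.03  0.01  0.02] then shift [0.03 0.06 2.89] | or shift now [0.04 0.07 2.89]
[0.36 0.29 1.62 0.   1.23 2.  ]
```

```bash
(python3 -m creep '0.04 0.06 0 0 0 0 1;0 0 0.8 0 0 0 1;0 0 0.8 0 0 0 1;0 0 0.8 0 0 0 1;0 0 0.45 0 0 0 1;0 0 0 0 0 0 1;0 0 0 0 0 0 1'; python3 -m creep '0 0 0.16 0 0 0 1;0 0 0.16 0 0 0 1;0 0 0 0 0 0 1;0 0 0 0 0 0 1')|egrep 'pos|cont'
```

```text
position: [0.6283, 0.2661, 0.1396]
contact_force: [0.2, 0.7, -2.1]
position: [0.6277, 0.2659, 0.131]
contact_force: [-0.0, 0.2, -2.2]
```

```bash
python3 -m creep '0 0 0.2 0 0 0 1;0 0 0.2 0 0 0 1;0 0 0 0 0 0 1'|egrep 'pos|cont'; python3 -m creep '0 0 0.16 0 0 0 1;0 0 0.04 0 0 0 1;0 0 0 0 0 0 1'|egrep 'pos|cont';python3 -m creep '0 0 0.04 0 0 0 1;0 0 0.03 0 0 0 1;0 0 0 0 0 0 1'|egrep 'pos|cont'
```

```text
position: [0.6271, 0.2657, 0.12]
contact_force: [-0.1, -0.1, -2.5]
position: [0.6277, 0.266, 0.1159]
contact_force: [0.1, 0.3, -2.3]
position: [0.628, 0.2661, 0.1151]
contact_force: [-2.6, -1.1, 2.7]
```

```bash
python3 -m creep '0 0 0 0 0 0 0.4;0 0 0 0 0 0 -0.5;0 0 0 0 0 0 -1;0 0 0 0 0 0 -1;0 0 -0.5 0 0 0 -1;0 0 -1 0 0 0 -1;0 0 -1 0 0 0 -1;0 0 -1 0 0 0 -1;0 0 -1 0 0 0 -1;0 0 -1 0 0 0 -1' >/tmp/o;python3 -m creep '-0.7 0.5 -1 0 0 0 -1;-1 0.5 -1 0 0 0 -1;-1 0.5 0 0 0 0 -1;-1 0.5 0 0 0 0 -1;-1 0.5 0 0 0 0 -1;-1 0.5 0 0 0 0 -1;0 0 0 0 0 0 -1;0 0 0 0 0 0 -1'
python3 - <<'E'
from h import *
p,d,k=shot("wrist","w10");P=cloud(d,k);np.save("pics/w10.npy",P)
import pickle;pickle.dump(k,open("pics/w10k","wb"))
for c in((.629,.266),(.622,.1665),(.615,.067)): 
    try: standing(c,ztop=.136)
    except Exception as e: print(e)
for c in("wrist","side"):
  if c=="side": shot(c)
  print(c,[(np.round(o["position"],3).tolist(),round(o["score"],2)) for o in r.look_for(c,"flask1")])
E
```

```text
clock: 91.15
position: [0.4812, 0.2007, 0.3025]
tcp_rot: [-3.135, 0.11, -0.002]
contact_force: [0.5, -0.3, -0.6]
finger_gap: 0.0883
grip_force: 0.0
wrist standing: centre [627.8 265.8] flat az 175.5 rms 2.26 z 0.1353 2338
wrist standing: centre [622.8 166.6] flat az 337.3 rms 2.55 z 0.1353 2135
wrist standing: centre [615.2  67. ] flat az 175.6 rms 2.45 z 0.1352 2293
wrist [([0.324, 0.157, 0.045], 0.95), ([0.424, 0.128, 0.065], 0.94), ([0.428, 0.196, 0.072], 0.9), ([0.425, 0.278, 0.068], 0.87)]
side [([0.42, 0.112, 0.068], 0.77), ([0.421, 0.189, 0.079], 0.76), ([0.417, 0.273, 0.071], 0.69), ([0.316, 0.143, 0.038], 0.69), ([0.364, 0.017, 0.039], 0.57)]
```

View pics/w10.png

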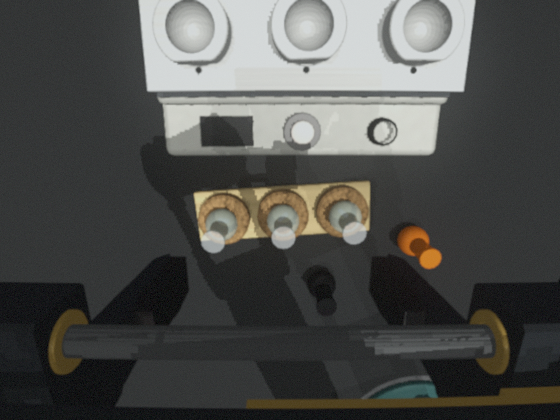

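The picture shows all three inserts seated with their probe holes clear at (198,70), (306,70) and (412,70). Three clear flasks are waiting, with lips at (212,241), (283,237) and (354,233).

```bash
python3 - <<'E'
from h import *
import pickle
k=pickle.load(open("pics/w10k","rb"));P=np.load("pics/w10.npy");g=cv2.imread("pics/w10.png",0)
h=cv2.HoughCircles(cv2.GaussianBlur(cv2.resize(g[215:260,190:380],None,fx=4,fy=4,interpolation=cv2.INTER_CUBIC),(5,5),0),cv2.HOUGH_GRADIENT,1,160,param1=60,param2=15,minRadius=36,maxRadius=64)
print(h)
for i,(u,v) in enumerate([(212,241),(283,237),(354,233)]):
    z=P[v-14:v+15,u-14:u+15,2].ravel();print("depth z near lip",np.nanpercentile(z,[50,90,97]).round(4))
    q=P[v-16:v+17,u-16:u+17].reshape(-1,3);q=q[q[:,2]>.095];print(len(q),q.mean(0).round(4) if len(q) else"",cv2.minEnclosingCircle((q[:,:2]*1000).astype(np.float32)) if len(q)>5 else"")
    if h is not None:
        for x,y,rr in h[0]:
            c=(190+x/4-.375,215+y/4-.375)
            if abs(c[0]-u)<12: print("lip",onplane([c],k,.1035)[0].round(4),rr/4)
for u,v in((223,217),(283,213),(342,210)): print("ring",onplane([(u,v)],k,.032)[0].round(4))
E
```

```text
[[[656.5  67.5  50.5]
  [375.5  90.5  45.4]
  [115.5  59.5  36.6]]]
depth z near lip [0.0995 0.103  0.1035]
436 [0.4214 0.2786 0.1022] ((420.8953857421875, 279.1271667480469), 13.28388500213623)
lip [0.4347 0.2704 0.1035] 9.15
depth z near lip [0.0991 0.1029 0.1035]
436 [0.4215 0.201  0.1021] ((420.7222900390625, 201.23167419433594), 13.097930908203125)
lip [0.4208 0.2005 0.1035] 11.35
depth z near lip [0.1001 0.1028 0.1034]
443 [0.4211 0.1233 0.102 ] ((420.4322204589844, 123.09822082519531), 13.051846504211426)
lip [0.4223 0.1238 0.1035] 12.625
ring [0.4257 0.2782 0.032 ]
ring [0.4259 0.2001 0.032 ]
ring [0.4247 0.1241 0.032 ]
```

```bash
python3 - <<'E'
from h import *
plan([.4208,.279,.13],down(-94));print(r.sense()["joints"].round(2))
E
```

```text
turn [-0.03  0.01 -0.  ] then shift [-2.61 -2.96  6.85] | or shift now [-2.6  -2.94  6.87]
[ 0.34 -0.06  1.85  0.    1.36  1.98]
```

```bash
python3 -m creep '-0.87 -0.98 0 -0.03 0.01 0 0;-0.87 -0.98 0 0 0 0 0;-0.86 -0.98 0 0 0 0 0;0 0 1 0 0 0 0;0 0 1 0 0 0 0;0 0 1 0 0 0 0;0 0 1 0 0 0 0;0 0 1 0 0 0 0;0 0 1 0 0 0 0;0 0 0.8 0 0 0 0' 15 >/tmp/o; python3 -m creep '0 0 0 0 0 0 0;0 0 0 0 0 0 0'
python3 - <<'E'
from h import *
plan([.4208,.279,.065],down(-94));print(r.sense()["joints"].round(2))
E
```

```text
clock: 93.0
position: [0.4214, 0.2785, 0.1324]
tcp_rot: [-3.14, 0.11, -0.002]
contact_force: [0.1, -0.6, -0.4]
finger_gap: 0.0439
grip_force: 0.0
turn [-0.   -0.01 -0.  ] then shift [-0.03 -0.02  2.7 ] | or shift now [-0.03 -0.02  2.7 ]
[ 0.54  0.04  2.07 -0.    1.03  2.18]
```

```bash
python3 -m creep '-0.03 -0.02 0.8 0 0 0 0;0 0 0.8 0 0 0 0;0 0 0.7 0 0 0 0;0 0 0.35 0 0 0 0;0 0 0 0 0 0 0;0 0 0 0 0 0 1;0 0 0 0 0 0 1;0 0 0 0 0 0 1;0 0 0 0 0 0 1' 15; python3 -m creep '0 0 -0.4 0 0 0 1;0 0 -0.9 0 0 0 1;0 0 -0.9 0 0 0 1;0 0 -1 0 0 0 1;0 0 -1 0 0 0 1;0 0 -1 0 0 0 1;0 0 -0.6 0 0 0 1;0 0 0 0 0 0 1;0 0 0 0 0 0 1'
python3 - <<'E'
from h import *
plan([.6282,.266,.205],down(-94))
E
```

```text
clock: 94.12
position: [0.4206, 0.279, 0.0659]
tcp_rot: [-3.139, 0.11, -0.002]
contact_force: [0.7, -0.6, 2.1]
finger_gap: 0.0216
grip_force: 15.0
clock: 95.25
position: [0.4195, 0.2784, 0.2094]
tcp_rot: [3.138, -0.11, -0.001]
contact_force: [0.5, -0.1, -0.7]
finger_gap: 0.0216
grip_force: 15.0
turn [ 0.01  0.01 -0.  ] then shift [ 8.36 -0.09  0.18] | or shift now [ 8.36 -0.09  0.17]
```

```bash
python3 -m creep '0.93 -0.01 0 0 0 0 1;0.93 -0.01 0 0 0 0 1;0.93 -0.01 0 0 0 0 1;0.93 -0.01 0 0 0 0 1;0.93 -0.01 0 0 0 0 1;0.93 -0.01 0 0 0 0 1;0.93 -0.01 0 0 0 0 1;0.93 -0.01 0 0 0 0 1;0.92 -0.01 0 0 0 0 1;0 0 0 0 0 0 1'>/tmp/o;  python3 -m creep '0 0 0 0 0 0 1;0 0 0 0 0 0 1'
python3 - <<'E'
from h import *
plan([.6282,.266,.1564],down(-94))
E
```

```text
clock: 96.75
position: [0.6281, 0.2664, 0.2101]
tcp_rot: [3.139, -0.109, -0.001]
contact_force: [-0.7, -0.7, -1.4]
finger_gap: 0.0215
grip_force: 15.0
turn [0. 0. 0.] then shift [0.01 0.02 2.15] | or shift now [0.01 0.01 2.15]
```

```bash
(python3 -m creep '0 0.01 0.6 0 0 0 1;0 0 0.6 0 0 0 1;0 0 0.5 0 0 0 1;0 0 0.2 0 0 0 1;0 0 0 0 0 0 1;0 0 0 0 0 0 1'; python3 -m creep '0 0 0.1 0 0 0 1;0 0 0.06 0 0 0 1;0 0 0 0 0 0 1;0 0 0 0 0 0 1'; python3 -m creep '0 0 0.04 0 0 0 1;0 0 0 0 0 0 1;0 0 0 0 0 0 1') | egrep 'pos|cont'
```

```text
position: [0.6292, 0.2663, 0.1637]
contact_force: [-0.5, 0.4, -0.1]
position: [0.6288, 0.2662, 0.1591]
contact_force: [-0.2, 0.3, -0.8]
position: [0.6287, 0.2662, 0.158]
contact_force: [-0.1, -0.3, -1.4]
```

```bash
(python3 -m creep '0 0 0.04 0 0 0 1;0 0 0 0 0 0 1;0 0 0 0 0 0 1';python3 -m creep '0 0 0.03 0 0 0 1;0 0 0 0 0 0 1;0 0 0 0 0 0 1') | egrep 'pos|cont'; python3 -m creep '0 0 0 0 0 0 0.4;0 0 0 0 0 0 0.2;0 0 0 0 0 0 0;0 0 0 0 0 0 0;0 0 -0.4 0 0 0 0;0 0 -1 0 0 0 0;0 0 -1 0 0 0 0;0 0 -1 0 0 0 0;0 0 -1 0 0 0 0;0 0 0 0 0 0 0'
python3 - <<'E'
from h import *
plan([.4207,.2011,.26],down(-94))
p,d,k=shot("wrist","w11");P=cloud(d,k);m=(np.hypot(P[...,0]-.6285,P[...,1]-.266)<.03)&(P[...,2]>.184)&(P[...,2]<.22);q=P[m];print(len(q),q[:,2].max() if len(q) else'',cv2.minEnclosingCircle((q[:,:2]*1000).astype(np.float32)) if len(q)>5 else'')
E
```

```text
position: [0.6288, 0.2662, 0.1572]
contact_force: [0.4, -0.6, -0.1]
position: [0.629, 0.2662, 0.1571]
contact_force: [-1.3, -0.7, 4.8]
clock: 100.38
position: [0.6304, 0.2669, 0.2702]
tcp_rot: [-3.137, 0.11, -0.01]
contact_force: [0.2, 0.9, 0.9]
finger_gap: 0.0442
grip_force: 0.0
turn [-0.02 -0.05  0.  ] then shift [-8.18  3.21  0.41] | or shift now [-8.19  3.21  0.35]
1052 0.19553074291987035 ((627.27880859375, 265.89166259765625), 13.176288604736328)
```

```bash
python3 -m creep '-1 0.4 0 0 0 0 0;-1 0.4 0 0 0 0 0;-1 0.4 0 0 0 0 0;-1 0.4 0 0 0 0 0;-1 0.4 0 0 0 0 0;-1 0.4 0 0 0 0 0;-1 0.4 0 0 0 0 0;-1 0.4 0 0 0 0 0;-0.18 0 0 -0.02 -0.05 0 0;0 0 0 0 0 0 0'>/tmp/o;python3 -m creep '0 0 1 0 0 0 0;0 0 1 0 0 0 0;0 0 1 0 0 0 0;0 0 1 0 0 0 0;0 0 1 0 0 0 0;0 0 0.4 0 0 0 0;0 0 0 0 0 0 0;0 0 0 0 0 0 0'
python3 - <<'E'
from h import *
plan([.4207,.2011,.0655],down(-94))
E
```

```text
clock: 102.68
position: [0.4192, 0.2007, 0.1322]
tcp_rot: [3.137, -0.11, -0.008]
contact_force: [0.6, 0.2, -0.3]
finger_gap: 0.0443
grip_force: 0.0
turn [ 0.02  0.04 -0.  ] then shift [ 0.06 -0.02  2.67] | or shift now [ 0.07 -0.03  2.67]
```

```bash
python3 -m creep '0.06 -0.02 0.8 0.02 0.04 0 0;0 0 0.8 0 0 0 0;0 0 0.7 0 0 0 0;0 0 0.36 0 0 0 0;0 0 0 0 0 0 0;0 0 0 0 0 0 1;0 0 0 0 0 0 1;0 0 0 0 0 0 1;0 0 0 0 0 0 1' 15; python3 -m creep '0 0 -0.4 0 0 0 1;0 0 -0.9 0 0 0 1;0 0 -0.9 0 0 0 1;0 0 -1 0 0 0 1;0 0 -1 0 0 0 1;0 0 -1 0 0 0 1;0 0 -0.6 0 0 0 1;0 0 0 0 0 0 1;0 0 0 0 0 0 1' >/tmp/o
python3 - <<'E'
from h import *
plan([.6218,.1665,.21],down(-94))
E
```

```text
clock: 103.8
position: [0.4201, 0.2009, 0.0652]
tcp_rot: [-3.139, 0.11, -0.0]
contact_force: [0.6, -0.4, 2.0]
finger_gap: 0.0214
grip_force: 15.0
turn [ 0.01  0.02 -0.  ] then shift [ 8.19  0.79 -0.05] | or shift now [ 8.19  0.79 -0.07]
```

```bash
python3 -m creep '0.91 0.09 0 0 0 0 1;0.91 0.09 0 0 0 0 1;0.91 0.09 0 0 0 0 1;0.91 0.09 0 0 0 0 1;0.91 0.09 0 0 0 0 1;0.91 0.09 0 0 0 0 1;0.91 0.09 0 0 0 0 1;0.91 0.09 0 0 0 0 1;0.91 0.07 0 0 0.02 0 1;0 0 0 0 0 0 1'>/tmp/o;  python3 -m creep '0 0 0 0 0 0 1;0 0 0 0 0 0 1'
python3 - <<'E'
from h import *
plan([.6214,.1665,.1565],down(-94))
E
```

```text
clock: 106.42
position: [0.6215, 0.1668, 0.209]
tcp_rot: [3.139, -0.109, 0.001]
contact_force: [0.4, -0.0, -0.8]
finger_gap: 0.0213
grip_force: 15.0
turn [ 0. -0.  0.] then shift [-0.    0.01  2.1 ] | or shift now [-0.01  0.01  2.1 ]
```

```bash
(python3 -m creep '0 0.01 0.6 0 0 0 1;0 0 0.6 0 0 0 1;0 0 0.5 0 0 0 1;0 0 0.25 0 0 0 1;0 0 0 0 0 0 1;0 0 0 0 0 0 1'; python3 -m creep '0 0 0.06 0 0 0 1;0 0 0.05 0 0 0 1;0 0 0 0 0 0 1;0 0 0 0 0 0 1'; python3 -m creep '0 0 0.04 0 0 0 1;0 0 0 0 0 0 1;0 0 0 0 0 0 1') | egrep 'pos|cont'
```

```text
position: [0.6231, 0.1665, 0.1613]
contact_force: [-1.0, -0.6, -0.9]
position: [0.6227, 0.1664, 0.1581]
contact_force: [-0.1, 0.4, 0.4]
position: [0.6226, 0.1664, 0.157]
contact_force: [0.6, 0.1, -0.1]
```

```bash
(python3 -m creep '0 0 0.04 0 0 0 1;0 0 0 0 0 0 1;0 0 0 0 0 0 1') | egrep 'pos|cont'; python3 -m creep '0 0 0 0 0 0 0.4;0 0 0 0 0 0 0.2;0 0 0 0 0 0 0;0 0 0 0 0 0 0;0 0 -0.4 0 0 0 0;0 0 -1 0 0 0 0;0 0 -1 0 0 0 0;0 0 -1 0 0 0 0;0 0 -1 0 0 0 0;0 0 0 0 0 0 0' >/tmp/o
python3 - <<'E'
from h import *
plan([.4205,.1231,.26],down(-94))
p,d,k=shot("wrist","w12");P=cloud(d,k)
for c in((.628,.266),(.6215,.1665)):
    m=(np.hypot(P[...,0]-c[0],P[...,1]-c[1])<.03)&(P[...,2]>.184)&(P[...,2]<.22);q=P[m];print(len(q),q[:,2].max() if len(q) else'',cv2.minEnclosingCircle((q[:,:2]*1000).astype(np.float32)) if len(q)>5 else'')
E
```

```text
position: [0.6228, 0.1664, 0.1564]
contact_force: [-1.4, -0.3, 1.4]
turn [-0.01 -0.06  0.  ] then shift [-8.01  2.32  0.39] | or shift now [-8.01  2.32  0.32]
1118 0.1955174108464722 ((627.7252807617188, 265.7690734863281), 13.752168655395508)
1069 0.19524085041412317 ((621.9058227539062, 166.10916137695312), 13.134552955627441)
```

Both flasks stand upright in their bowls. Now the third.

```bash
python3 -m creep '-1 0.29 0 0 0 0 0;-1 0.29 0 0 0 0 0;-1 0.29 0 0 0 0 0;-1 0.29 0 0 0 0 0;-1 0.29 0 0 0 0 0;-1 0.29 0 0 0 0 0;-1 0.29 0 0 0 0 0;-1 0.29 0 0 0 0 0;0 0 0 -0.01 -0.06 0 0;0 0 0 0 0 0 0'>/tmp/o;python3 -m creep '0 0 1 0 0 0 0;0 0 1 0 0 0 0;0 0 1 0 0 0 0;0 0 1 0 0 0 0;0 0 1 0 0 0 0;0 0 0.4 0 0 0 0;0 0 0 0 0 0 0;0 0 0 0 0 0 0' > /tmp/o
python3 - <<'E'
from h import *
plan([.4205,.1231,.0655],down(-94))
E
```

```text
turn [ 0.01  0.03 -0.  ] then shift [ 0.06 -0.02  2.64] | or shift now [ 0.07 -0.03  2.64]
```

```bash
python3 -m creep '0.06 -0.02 0.8 0.01 0.03 0 0;0 0 0.8 0 0 0 0;0 0 0.7 0 0 0 0;0 0 0.34 0 0 0 0;0 0 0 0 0 0 0;0 0 0 0 0 0 1;0 0 0 0 0 0 1;0 0 0 0 0 0 1;0 0 0 0 0 0 1' 15; python3 -m creep '0 0 -0.4 0 0 0 1;0 0 -0.9 0 0 0 1;0 0 -0.9 0 0 0 1;0 0 -1 0 0 0 1;0 0 -1 0 0 0 1;0 0 -1 0 0 0 1;0 0 -0.6 0 0 0 1;0 0 0 0 0 0 1;0 0 0 0 0 0 1' >/tmp/o
python3 - <<'E'
from h import *
plan([.6145,.0668,.21],down(-94))
E
```

```text
clock: 113.1
position: [0.4199, 0.1229, 0.0652]
tcp_rot: [-3.14, 0.11, 0.002]
contact_force: [-0.2, 0.7, 2.4]
finger_gap: 0.0212
grip_force: 15.0
turn [ 0.01  0.03 -0.  ] then shift [ 7.96  1.68 -0.05] | or shift now [ 7.96  1.68 -0.08]
```

```bash
python3 -m creep '0.99 0.21 0 0 0 0 1;0.99 0.21 0 0 0 0 1;0.99 0.21 0 0 0 0 1;0.99 0.21 0 0 0 0 1;0.99 0.21 0 0 0 0 1;0.99 0.21 0 0 0 0 1;0.99 0.21 0 0 0 0 1;0.99 0.21 0 0 0 0 1;0 0 0 0 0.02 0 1;0 0 0 0 0 0 1'>/tmp/o;  python3 -m creep '0 0 0 0 0 0 1;0 0 0 0 0 0 1' >/tmp/o
python3 - <<'E'
from h import *
plan([.6143,.0667,.1615],down(-94))
E
```

```text
turn [ 0. -0.  0.] then shift [0.03 0.02 1.91] | or shift now [0.03 0.02 1.91]
```

```bash
(python3 -m creep '0.01 0.02 0.6 0 0 0 1;0 0 0.6 0 0 0 1;0 0 0.5 0 0 0 1;0 0 0.23 0 0 0 1;0 0 0 0 0 0 1;0 0 0 0 0 0 1'; python3 -m creep '0 0 0.06 0 0 0 1;0 0 0.06 0 0 0 1;0 0 0 0 0 0 1;0 0 0 0 0 0 1'; python3 -m creep '0 0 0.04 0 0 0 1;0 0 0 0 0 0 1;0 0 0 0 0 0 1';python3 -m creep '0 0 0.03 0 0 0 1;0 0 0 0 0 0 1;0 0 0 0 0 0 1') | egrep 'pos|cont'
```

```text
position: [0.6149, 0.0666, 0.1614]
contact_force: [0.6, -0.6, -0.6]
position: [0.6145, 0.0665, 0.158]
contact_force: [-0.1, -0.5, -1.1]
position: [0.6145, 0.0665, 0.157]
contact_force: [0.5, 0.2, -0.7]
position: [0.6148, 0.0666, 0.1566]
contact_force: [0.2, 0.2, 2.0]
```

```bash
python3 -m creep '0 0 0 0 0 0 0.4;0 0 0 0 0 0 0.2;0 0 0 0 0 0 0;0 0 0 0 0 0 0;0 0 -0.4 0 0 0 0;0 0 -1 0 0 0 0;0 0 -1 0 0 0 0;0 0 -1 0 0 0 0;0 0 -1 0 0 0 0;0 0 0 0 0 0 0' >/tmp/o
python3 -m creep '-1 -1 0 0 0 0 1;-1 -1 0 0 0 0 1;-1 -1 0 0 0 0 1;-1 -1 0 0 0 0 1;0 0 0 0 0 0 1;0 0 0 0 0 0 1;0 0 0 0 0 0 1'
python3 - <<'E'
from h import *
p,d,k=shot("wrist","w13");P=cloud(d,k)
for c in((.628,.266),(.6215,.1665),(.6145,.0667)):
    m=(np.hypot(P[...,0]-c[0],P[...,1]-c[1])<.03)&(P[...,2]>.184)&(P[...,2]<.22);q=P[m];print(len(q),q[:,2].max() if len(q) else'',cv2.minEnclosingCircle((q[:,:2]*1000).astype(np.float32)) if len(q)>5 else'')
m=(np.hypot(P[...,0]-.53,P[...,1]-.173)<.025)&(P[...,2]>.061)&(P[...,2]<.1);q=P[m];zt=np.percentile(q[:,2],90);t=q[q[:,2]>zt-.003];print("key",zt,cv2.minEnclosingCircle((t[:,:2]*1000).astype(np.float32)))
x=(cv2.minEnclosingCircle((t[:,:2]).astype(np.float32))[0]);plan([x[0]-.004,x[1],zt+.012],down(-94))
E
```

```text
clock: 119.85
position: [0.5222, 0.1725, 0.2658]
tcp_rot: [3.139, -0.111, 0.0]
contact_force: [-0.4, 0.5, 0.6]
finger_gap: 0.0006
grip_force: 0.0
1592 0.19597092865942595 ((626.9481811523438, 265.7502746582031), 13.322221755981445)
1548 0.19586308846968586 ((621.5275268554688, 166.1248016357422), 12.995159149169922)
1604 0.19586500060745596 ((617.219482421875, 67.13939666748047), 13.306398391723633)
key 0.0776561509259408 ((529.9270629882812, 172.7314453125), 12.811884880065918)
turn [ 0.   -0.   -0.01] then shift [ 0.15 -0.02  7.05] | or shift now [ 0.14 -0.02  7.05]
```

View pics/w13.png

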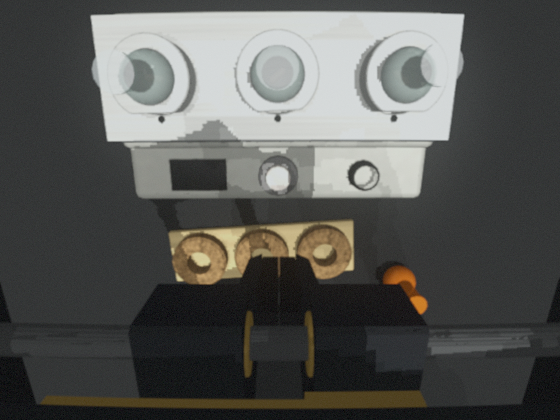

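All three flasks stand in their bowls with the probe holes clear at (162,118), (278,118) and (393,118). The start key is at (278,177), so I'll press it now.

```bash
python3 -m creep '0.14 -0.02 1 0 0 0 1;0 0 1 0 0 0 1;0 0 1 0 0 0 1;0 0 1 0 0 0 1;0 0 1 0 0 0 1;0 0 1 0 0 0 1;0 0 0.7 0 0 0 1;0 0 0.25 0 0 0 1;0 0 0 0 0 0 1;0 0 0 0 0 0 1'|egrep 'pos|cont'; for i in 1; do python3 -m creep '0 0 0.2 0 0 0 1;0 0 0.16 0 0 0 1;0 0 0 0 0 0 1'|egrep 'pos|cont';python3 -m creep '0 0 0.12 0 0 0 1;0 0 0 0 0 0 1;0 0 0 0 0 0 1'|egrep 'pos|cont'; python3 -m creep '0 0 0.12 0 0 0 1;0 0 0 0 0 0 1;0 0 0 0 0 0 1'|egrep 'pos|cont'; done
```

```text
position: [0.5262, 0.1737, 0.0935]
contact_force: [-0.1, 0.2, 0.5]
position: [0.5248, 0.1734, 0.0829]
contact_force: [-0.1, -0.3, -0.2]
position: [0.5253, 0.1735, 0.0804]
contact_force: [-0.4, -0.6, 0.4]
position: [0.5255, 0.1736, 0.0777]
contact_force: [1.1, -0.3, 2.0]
```

```bash
python3 -m creep '0 0 0.12 0 0 0 1;0 0 0 0 0 0 1;0 0 0 0 0 0 1'|egrep 'pos|cont'; python3 -m creep '0 0 0.1 0 0 0 1;0 0 0 0 0 0 1;0 0 0 0 0 0 1'|egrep 'pos|cont'; python3 -m creep '0 0 0.06 0 0 0 1;0 0 0 0 0 0 1;0 0 0 0 0 0 1'|egrep 'pos|cont'
```

```text
position: [0.5256, 0.1736, 0.0747]
contact_force: [-0.2, 0.0, 2.5]
position: [0.5256, 0.1736, 0.0724]
contact_force: [-1.3, 0.6, 6.1]
position: [0.5256, 0.1736, 0.0722]
contact_force: [-4.2, -0.5, 14.7]
```

Fully pressed. I'll lift away, check everything once more, and hand in.

```bash
python3 -m creep '0 0 -0.5 0 0 0 1;0 0 -1 0 0 0 1;0 0 -1 0 0 0 1;0 0 -1 0 0 0 1;0 0 -1 0 0 0 1;0 0 -1 0 0 0 1;0 0 -1 0 0 0 1;0 0 0 0 0 0 1;0 0 0 0 0 0 1;0 0 0 0 0 0 1'
python3 - <<'E'
from h import *
p,d,k=shot("wrist");P=cloud(d,k)
for c in((.628,.266),(.6215,.1665),(.6145,.0667)):
    m=(np.hypot(P[...,0]-c[0],P[...,1]-c[1])<.03)&(P[...,2]>.184)&(P[...,2]<.22);q=P[m];print(q[:,2].max(),cv2.minEnclosingCircle((q[:,:2]*1000).astype(np.float32)))
    m=(np.hypot(P[...,0]-c[0],P[...,1]-c[1])<.034)&(np.abs(P[...,2]-.136)<.005);print(np.median(P[m][:,2]))
print(r.sign_off())
E
```

```text
clock: 124.65
position: [0.5241, 0.1732, 0.231]
tcp_rot: [3.138, -0.11, -0.004]
contact_force: [0.2, 0.4, 0.4]
finger_gap: 0.0007
grip_force: 0.0
0.19584372049973417 ((627.1119995117188, 265.968994140625), 13.760621070861816)
0.13545441635154032
0.19588996251511315 ((621.6359252929688, 166.2912139892578), 13.107196807861328)
0.13539932276425928
0.19566072934813375 ((617.3302612304688, 66.87786865234375), 13.569811820983887)
0.13535126289042926
the job is handed in; nothing more can be done
None
```

The job is handed in at 125 s: the last camera check showed all three larger inserts seated with probe holes clear and a flask upright in each, and the start key was then pressed fully down; `sign_off` gave no verdict.

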